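# Seal the clay box

## Task

Close the box of modelling clay airtight: set the lid squarely on the box with its clips still up, let go, then snap the four clips down over the rim in opposite-corner order - a first pair at diagonally opposite corners, then the other diagonal pair - so that the seal is drawn down evenly. All four clips must stay snapped shut, and everything else on the bench is to be left standing where it is.

Things in the scene. Friction and masses are not known exactly. Their poses are not given: they have to be found in the camera images.
- clay_box: See-through box of wrapped clay blocks (all below its mouth) on a thin dark mat; it stands fast, left or right of the lid. Walls 164 x 124 mm outside (its x, y), 3 mm thick, 90 mm high; an out-turned rim round the top makes it 180 x 140 mm there, with a rounded bead along the rim's lower edge, 7 mm below its top, that the clips catch under. Origin: centre of the underside; z up, x along the long side.
- box_rim (a point): Centre of the box's mouth, level with the rim's top, 90 mm above the box's origin; axes as the box. The clear mouth is 158 x 118 mm.
- lid: Loose grey-green lid, 0.2 to 0.45 kg, lying flat beside the box, seal down. Plate 180 x 140 x 5 mm, same outline as the rim; either way round fits. Origin: centre of the plate's underside (6 mm above the bench at the start, at box_rim once seated); z up, x along the long side. Under the plate a round-edged white seal, 156 x 116 mm outside, stands 6 mm down and enters the mouth with 1 mm to spare all round.
- lid_grip (a point): Middle of the lid's handle, 33 mm above the lid's origin; axes as the lid. The handle is a straight off-white bar along the lid's x, 100 mm long, 18 mm wide (y), 12 mm high (27 to 39 mm above the origin), on a 12 mm thick post at each end, open beneath; grip it across y.
- clip_1 (a joint): Angle of the orange clip at the lid's corner (+x, +y): 0 snapped shut (up to 0.2 at rest), 1.57 level outwards, more = tilted up; starts at 1.6 to 2.1. Hinge line along the lid's x, centred on x 52, y 70.5, z 2.5 mm. The smooth flap is 40 mm wide and reaches 34 mm from it. It swings lightly down to 0.6, where its lip meets the bead; 5 to 10 N then snaps it shut; if not, it springs out.
- clip_2 (a joint): Angle of the orange clip at the lid's corner (+x, -y): hinge centred on x 52, y -70.5 mm; otherwise as clip_1.
- clip_3 (a joint): Angle of the orange clip at the lid's corner (-x, -y), diagonally opposite clip_1: hinge centred on x -52, y -70.5 mm; otherwise as clip_1.
- clip_4 (a joint): Angle of the orange clip at the lid's corner (-x, +y), diagonally opposite clip_2: hinge centred on x -52, y 70.5 mm; otherwise as clip_1.
- clip_1_tab (a point): Middle of the outer face of the rounded finger tab along clip_1's free edge, 31.5 mm along the flap from the hinge line and 7.5 mm off it. Its y axis is the way that face looks, its x lies along the hinge. Shut, this point is 8 mm outside the lid plate's edge and 29 mm below the lid's origin.
- clip_2_tab (a point): The same point on clip_2.
- clip_3_tab (a point): The same point on clip_3.
- clip_4_tab (a point): The same point on clip_4.
- brush: Loose paint brush, 190 mm long, lying between box and lid; leave it.
- tape: Loose roll of masking tape lying flat, 96 mm across, 24 mm high; origin at the centre of its underside; leave it.
- paint_tin: Loose green-labelled paint tin, 86 mm across, 100 mm high; origin under its centre; leave it.
- acrylic_yellow: Loose yellow-labelled paint bottle, 56 mm across, 150 mm high; origin under its centre; leave it.
- clay_block: Loose terracotta block of clay in a paper band, 85 x 60 x 42 mm, spare; origin under its centre; leave it.
- water_pot: Loose blue mug for brush water, 80 mm across, 85 mm high; origin under its centre; leave it.
- ink_pot: Loose small amber ink pot, 44 mm across, 45 mm high; origin under its centre; leave it.

How it is judged:
On the way, in this order (a step that is already met when the one before it is completed fails the run):
1. the lid sits squarely on the box, let go, all four clips still up (distance between lid and box_rim below 0.005 m and z of lid in the frame of box_rim below 0.002 m and angle between the x axis of lid and the x axis of box_rim, either way round below 0.06 rad and angle between the z axis of lid and the z axis of box_rim, either way round below 0.03 rad and angle between lid's own z axis and vertical below 0.2 rad and value of joint each of clip_1, clip_2, clip_3, clip_4 above 0.7 rad and contact force between the fingers and lid below 0.1 N), for 0.2 s.
2. two clips at diagonally opposite corners are snapped shut, the other two still up (distance between lid and box_rim below 0.005 m and z of lid in the frame of box_rim below 0.002 m and angle between the x axis of lid and the x axis of box_rim, either way round below 0.06 rad and angle between the z axis of lid and the z axis of box_rim, either way round below 0.03 rad and angle between lid's own z axis and vertical below 0.2 rad and ((value of joint each of clip_1, clip_3 below 0.25 rad and value of joint each of clip_2, clip_4 above 0.7 rad) or (value of joint each of clip_2, clip_4 below 0.25 rad and value of joint each of clip_1, clip_3 above 0.7 rad))), for 0.2 s.
3. all four clips are snapped shut (distance between lid and box_rim below 0.005 m and z of lid in the frame of box_rim below 0.002 m and angle between the x axis of lid and the x axis of box_rim, either way round below 0.06 rad and angle between the z axis of lid and the z axis of box_rim, either way round below 0.03 rad and angle between lid's own z axis and vertical below 0.2 rad and value of joint each of clip_1, clip_2, clip_3, clip_4 below 0.25 rad), for 0.2 s.
At the end, for the whole second after the job is handed in: The lid lies seated on the box (within 5 mm of the middle of the rim, no more than 2 mm above it, within 0.06 rad of square, level within 0.03 rad), all four clips read under 0.25 rad (snapped shut), the lid is at rest, and no bystander is more than 30 mm from where it stood (all of step 3 and linear speed of lid below 0.02 m/s and distance of each of brush, tape, paint_tin, acrylic_yellow, clay_block, water_pot, ink_pot from where it was at the start of the episode below 0.03 m); the robot touches nothing.
It fails at once if two clips that are not diagonally opposite (neighbours along a side or an end) are shut while the other two are still up ((value of joint each of clip_1, clip_2 below 0.25 rad and value of joint each of clip_3, clip_4 above 0.7 rad) or (value of joint each of clip_2, clip_3 below 0.25 rad and value of joint each of clip_1, clip_4 above 0.7 rad) or (value of joint each of clip_3, clip_4 below 0.25 rad and value of joint each of clip_1, clip_2 above 0.7 rad) or (value of joint each of clip_4, clip_1 below 0.25 rad and value of joint each of clip_2, clip_3 above 0.7 rad)).
It fails at once if a bystander is shoved or knocked more than 30 mm (distance of any of brush, tape, paint_tin, acrylic_yellow, clay_block, water_pot, ink_pot from where it was at the start of the episode above 0.03 m).
It also fails if it takes over 64 s, if anything falls off the work surface, if the arm or the gripper's body presses on something with over 40 N, if the wrist force passes 120 N, or if a joint passes its speed limit or range.

## Robot

A 6-joint arm with a two-finger parallel gripper is mounted at the origin on the work surface. World frame = base frame: x ahead of the robot, y to its left, z up, the work surface at z = 0. Lengths are in m, angles in rad, forces in N, time in s.
With the tool pointing down it reaches from about 0.325 to 0.775 m from the base axis. Payload 5.5 kg.
Tool frame: the origin (TCP) lies at the very end of the fingers, on their centre line; the grasp point (between the pads) lies 19 mm behind it; z points along the fingers, y is the direction in which the jaws open and shut (so a half turn about z gives the same grasp; the last joint's range is limited). The gripper opens to 85 mm and grips with 20 to 120 N. Pads are 22 mm wide; open, the fingers measure 114 mm over their backs; the gripper's body (76 mm by 85 mm) begins 54 mm behind the grasp point. The pads swing forward as they close: fully open they stand 13 mm farther back than shut.
Start: joints at [-1.202, 0.091, 1.231, -0, 1.82, -0.057], TCP at [0.248, -0.546, 0.231] pointing down, gripper open.
Joint ranges: [-2.87, 2.87], [-0.86, 2.18], [0.17, 2.46], [-1.51, 4.65], [0.06, 2.69], [-2.65, 2.65]. Speed limits (rad/s): [2.57, 2.57, 3.01, 3.14, 3.14, 3.14].

## Interface

Orientations are given as a 3x3 rotation matrix whose columns are the frame's x, y, z axes.
In Python, from workcell import get_state, viewer, job gives the robot as it stands. The module is installed in compiled form; this text tells all that it offers.
- The arm moves only by the tool move_arm, never from a script. Its argument "plan" is a list that holds one entry, the list of rows, each a list of 7 numbers: the shift along the tool's x, y, z in mm, then the turn, a rotation vector about the tool's x, y, z in units of 8 degrees (1.0 is 8 degrees), then the closure, from 0 (fully open) to 1 (shut). A call has 1 to 5 rows; each row shifts and turns the commanded pose from where the row before left it, along the tool's axes as they then stand; what a row does not reach is not made up. A row lasts 1/8 s, in which the tool goes at most 62.5 mm and 10.7 degrees, less where a joint would pass 70% of its speed; a pose out of reach is approached as far as the arm can. A call is refused whole if a number of a shift passes 62.5 or a number of a turn 1, either way. A call with a gripper value outside its range is refused whole. The fingers move at their own pace and stop on an object; "force" is the grip in N (left out, the last holds). Time passes only in rows, so rows that do not move let the fingers close. It gives the time, the measured TCP pose, the force and the opening at its end, in the units of the state.
- get_state(): the state, without advancing time (a new reading comes with each control period).
- viewer.read_camera(name): name is "scene" or "top" or "wrist"; returns the picture (420x560x3 uint8, blue, green, red); there is no depth.
- viewer.get_calibration(name): a dict with "vertical_fov" (degrees; the focal length in pixels is half the picture's height over the tangent of half this angle, whatever the lens; pixels are square), "cx", "cy" (the principal point, pixels), "R" (3x3) and "t" (3): a world point X has camera coordinates R X + t. Camera axes: x right, y down, z forward; pixel columns grow to the right and rows downward; lengths in m; the calibration is good to about 2 mm. A picture is of the moment at which its call begins: read the wrist's pose just before it. get_calibration takes no time and is no camera call; for the wrist camera it gives the pose at the moment of the call.
- job.close_job(): hands the job in, once; it reports no verdict.
The state is a dict: "time": time; "q": joint angles; "joint_vel": joint speeds; "effort": joint torques, N m; "ee_pos": TCP position; "tcp_rot": TCP orientation; "ft_force": force on the tool from outside, world axes, zero at the start; "torque": the same for the moment, N m; "width": finger opening in m.
Only numpy, scipy, OpenCV 4.12 (cv2) and the standard library are available. Lean on these libraries where they do the work, as an engineer would, in place of code of your own. Each camera call takes 0.05 s, during which the arm holds its last target.

## Working session

There is one attempt and no reset: what is moved stays moved. The work goes in short steps, Python scripts to look and compute and a tool call to move; the robot and the scene stay as the last step left them, time stands still between calls to the robot, and variables do not carry over. Pictures are saved under pics/ and viewed, and the job is handed in when it is done.

Besides the shell and the picture viewer there is one more tool, called after "Request:" by a JSON object that holds its "method" and its "body", one argument or row to a line. move_arm: Moves the arm, as the interface text tells. Its arguments: {"type":"object","properties":{"plan":{"type":"array","items":{"type":"array","items":{"type":"array","items":{"type":"number"}}}},"force":{"type":"number"}},"required":["plan"]}

```bash
mkdir -p pics; python3 - <<'E'
from workcell import get_state, viewer
import cv2
for n in ["scene","top","wrist"]:
    c=viewer.get_calibration(n); print(n,c)
    cv2.imwrite(f"pics/{n}0.png",viewer.read_camera(n))
s=get_state();print(s)
E
```

```text
scene {'vertical_fov': 46.64269364604698, 'cx': 267.84116997019726, 'cy': 199.01154865166, 'R': array([[ 0.0500971 ,  0.99873426,  0.00449047],
       [ 0.70646286, -0.03225775, -0.70701461],
       [-0.70597486,  0.03859173, -0.70718468]]), 't': array([-0.01703148, -0.39608545,  1.76855053])}
top {'vertical_fov': 46.201048153634744, 'cx': 274.96885712052665, 'cy': 203.1012928856421, 'R': array([[ 0.02760628, -0.99961815,  0.00120218],
       [-0.99474375, -0.02759025, -0.09860855],
       [ 0.09860406,  0.00152635, -0.99512557]]), 't': array([-0.02605569,  0.60997005,  1.42186583])}
wrist {'vertical_fov': 69.86332252352871, 'cx': 281.8790926560332, 'cy': 207.33050760797224, 'R': array([[ 0.41254847, -0.91093475, -0.00128222],
       [-0.86533979, -0.39233818,  0.31186182],
       [-0.28458883, -0.12754856, -0.9501266 ]]), 't': array([-0.6005463 , -0.04025101,  0.37971062])}
{'time': 0.15, 'q': array([-1.20170101e+00,  9.16940510e-02,  1.23161718e+00,  3.75198534e-06,
        1.81982929e+00, -5.67063690e-02]), 'joint_vel': array([ 0.00147238, -0.0026164 , -0.00154987, -0.00149281,  0.00038668,
        0.00046508]), 'effort': array([ 1.33503712e-03, -4.59370744e+01, -4.18527424e+01, -7.53215568e-05,
        9.55480122e-03, -1.09671137e-05]), 'ee_pos': array([ 0.24774539, -0.54621649,  0.23040129]), 'tcp_rot': array([[ 9.10707533e-01,  4.13051428e-01, -5.55033304e-04],
       [ 4.13051791e-01, -9.10706391e-01,  1.44493084e-03],
       [ 9.13583680e-05, -1.54516690e-03, -9.99998802e-01]]), 'ft_force': array([0.46401168, 0.38783876, 0.38151825]), 'torque': array([0.0053646 , 0.01787523, 0.03488548]), 'width': 0.0852247757842563}
```

View pics/scene0.png

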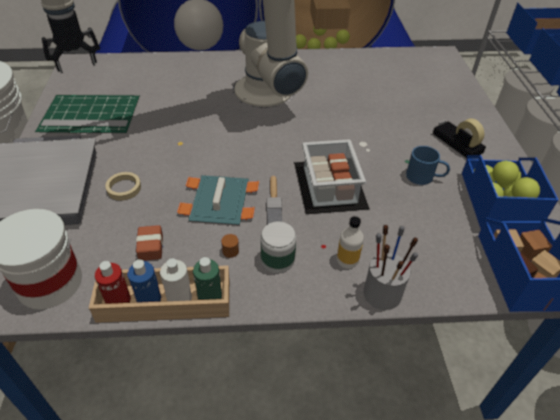

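View pics/top0.png

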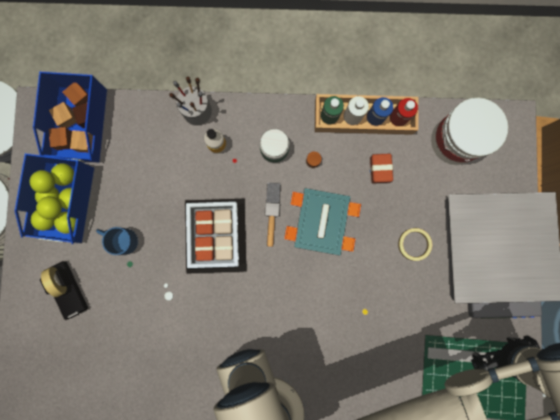

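View pics/wrist0.png

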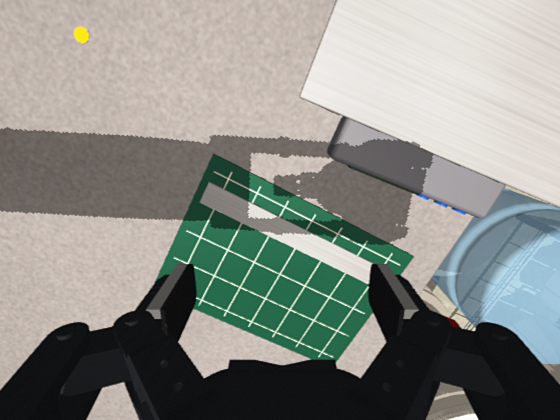

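```bash
python3 - <<'E'
import cv2
im=cv2.imread("pics/top0.png")
cv2.imwrite("pics/top0c.png",cv2.resize(im[175:285,170:380],None,fx=3.8,fy=3.8,interpolation=cv2.INTER_CUBIC))
E
cat > h.py <<'E'
import numpy as np, cv2
from workcell import get_state, viewer
def ray(name,px,z,cal=None):
    c=cal or viewer.get_calibration(name)
    f=210/np.tan(np.radians(c["vertical_fov"]/2))
    px=np.atleast_2d(np.array(px,float)); out=[]
    C=-c["R"].T@c["t"]
    for u,v in px:
        d=c["R"].T@np.array([(u-c["cx"])/f,(v-c["cy"])/f,1])
        out.append(C+d*(z-C[2])/d[2])
    return np.array(out)
def proj(c,X):
    f=210/np.tan(np.radians(c["vertical_fov"]/2))
    Y=np.atleast_2d(X)@c["R"].T+c["t"]
    return np.c_[Y[:,0]/Y[:,2]*f+c["cx"],Y[:,1]/Y[:,2]*f+c["cy"]]
E
```

```text
(no output)
```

View pics/top0c.png

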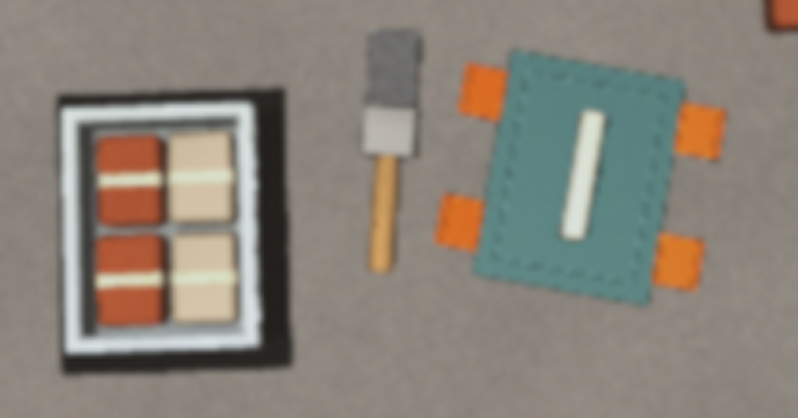

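```bash
python3 - <<'E'
from h import *
o=np.array([170,175])
def w(p,z): return ray("top",(np.array(p)+.5)/3.8-.5+o,z)
for nm,p,z in [("lid",[(512,50),(686,82),(650,304),(475,275)],.011),("box",[(62,105),(253,102),(261,347),(68,354)],.09),("handle",[(592,111),(573,238)],.045),("brush",[(393,30),(381,270)],.01),("clips",[(460,90),(437,220),(726,132),(702,265)],.015)]:
    X=w(p,z); print(nm,X.round(4).tolist(),X.mean(0).round(4))
    print([np.linalg.norm(X[i]-X[i-1]).round(4) for i in range(len(X))], [np.degrees(np.arctan2(*(X[i]-X[i-1])[[1,0]])).round(1) for i in range(len(X))])
print(ray("top",[(274,145),(314,160),(382,168),(214,140),(415,244)],.05))
E
```

```text
lid [[0.6609, -0.096, 0.011], [0.6393, -0.2335, 0.011], [0.4646, -0.2077, 0.011], [0.4833, -0.071, 0.011]] [ 0.562 -0.152  0.011]
[np.float64(0.1793), np.float64(0.1392), np.float64(0.1766), np.float64(0.138)] [np.float64(-8.0), np.float64(-98.9), np.float64(171.6), np.float64(82.2)]
box [[0.5999, 0.2424, 0.09], [0.6061, 0.1004, 0.09], [0.4255, 0.0882, 0.09], [0.4165, 0.2296, 0.09]] [0.512  0.1651 0.09  ]
[np.float64(0.1839), np.float64(0.1421), np.float64(0.1811), np.float64(0.1418)] [np.float64(4.0), np.float64(-87.5), np.float64(-176.1), np.float64(93.6)]
handle [[0.6109, -0.1565, 0.045], [0.5131, -0.1437, 0.045]] [ 0.562  -0.1501  0.045 ]
[np.float64(0.0986), np.float64(0.0986)] [np.float64(-7.5), np.float64(172.5)]
brush [[0.6744, -0.0017, 0.01], [0.4852, 0.0024, 0.01]] [5.798e-01 4.000e-04 1.000e-02]
[np.float64(0.1892), np.float64(0.1892)] [np.float64(-1.2), np.float64(178.8)]
clips [[0.6276, -0.0556, 0.015], [0.5252, -0.0402, 0.015], [0.6003, -0.2648, 0.015], [0.4959, -0.2472, 0.015]] [ 0.5622 -0.1519  0.015 ]
[np.float64(0.2324), np.float64(0.1036), np.float64(0.2368), np.float64(0.1058)] [np.float64(55.5), np.float64(171.4), np.float64(-71.5), np.float64(170.4)]
[[ 0.78019142 -0.00160643  0.05      ]
 [ 0.73872258 -0.12018796  0.05      ]
 [ 0.72050951 -0.31986151  0.05      ]
 [ 0.79023593  0.17548958  0.05      ]
 [ 0.50112731 -0.41646026  0.05      ]]
```

Request:
{"method": "move_arm", "body": {
  "plan": [
    [[45,-28,0,0,0,0,0],[45,-28,0,0,0,0,0],[45,-28,0,0,0,0,0],[45,-28,0,0,0,0,0],[45,-28,0,0,0,0,0]]
  ]
}}

```text
time: 0.78
ee_pos: [0.3955, -0.3244, 0.231]
tcp_rot: [[0.911, 0.413, -0.0], [0.413, -0.911, 0.0], [-0.0, -0.0, -1.0]]
ft_force: [1.4, 0.4, -0.4]
width: 0.0855
```

Request:
{"method": "move_arm", "body": {
  "plan": [
    [[45,-28,0,0,0,0,0],[45,-28,0,0,0,0,0],[45,-28,0,0,0,0,0],[45,-28,0,0,0,0,0],[0,0,0,0,0,1,0]]
  ]
}}

```text
time: 1.4
ee_pos: [0.5139, -0.1463, 0.2306]
tcp_rot: [[0.959, 0.284, -0.001], [0.284, -0.959, 0.001], [-0.0, -0.001, -1.0]]
ft_force: [-0.2, -0.3, 0.5]
width: 0.0853
```

Request:
{"method": "move_arm", "body": {
  "plan": [
    [[0,0,0,0,0,1,0],[0,0,0,0,0,1,0],[0,0,0,0,0,1,0],[0,0,0,0,0,0,0],[0,0,0,0,0,0,0]]
  ]
}}

```text
time: 2.02
ee_pos: [0.5125, -0.1497, 0.2311]
tcp_rot: [[0.992, -0.13, -0.0], [-0.13, -0.992, 0.0], [-0.0, -0.0, -1.0]]
ft_force: [-0.4, -0.1, -0.1]
width: 0.0853
```

```bash
python3 - <<'E'
from h import *
c=viewer.get_calibration("wrist"); im=viewer.read_camera("wrist"); cv2.imwrite("pics/w1.png",im)
s=get_state(); print(s["ee_pos"],s["tcp_rot"].round(4),s["ft_force"])
np.savez("w1.npz",**c,ee=s["ee_pos"],rot=s["tcp_rot"])
E
```

```text
[ 0.51253034 -0.1496454   0.23114471] [[ 9.915e-01 -1.302e-01 -2.000e-04]
 [-1.302e-01 -9.915e-01  1.000e-04]
 [-3.000e-04 -1.000e-04 -1.000e+00]] [-0.42748434 -0.46966206  0.26431725]
```

View pics/w1.png

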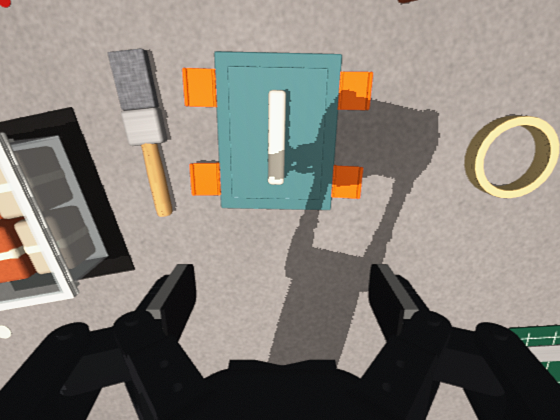

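```bash
python3 - <<'E'
import cv2
im=cv2.imread("pics/w1.png")
cv2.imwrite("pics/w1c.png",cv2.resize(im[40:220,170:390],None,fx=3.3,fy=3.3,interpolation=cv2.INTER_CUBIC))
E
```

```text
(no output)
```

View pics/w1c.png

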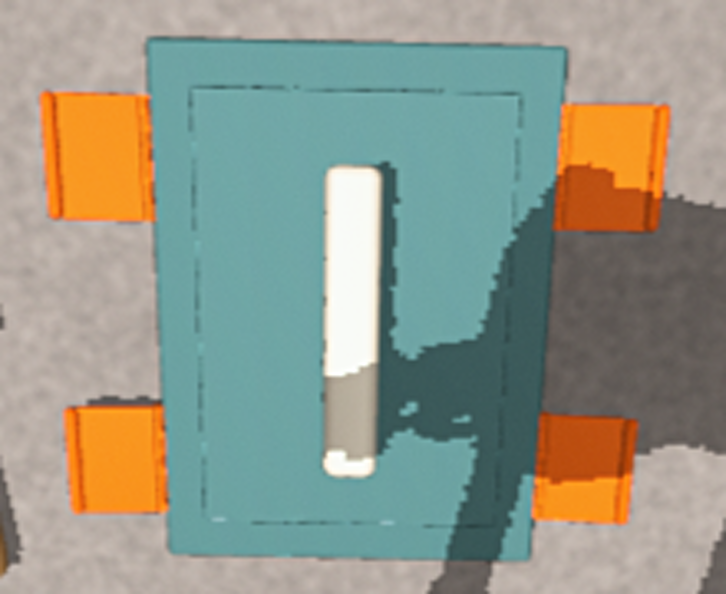

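```bash
cat >> h.py <<'E'
from scipy.optimize import least_squares
def fitrect(cal,px,z,L=.18,W=.14,x0=None):
    """px: corners in order; fits centre, yaw of rect LxW plus scale-free; corner order (+,+),(+,-),(-,-),(-,+)"""
    loc=np.array([[1,1],[1,-1],[-1,-1],[-1,1]])*[L/2,W/2]
    X=ray("",px,z,cal)
    y0=np.arctan2(*((X[0]+X[1]-X[2]-X[3])[[1,0]]))
    def f(p):
        c,s=np.cos(p[2]),np.sin(p[2])
        P=np.c_[loc@np.array([[c,s],[-s,c]])+p[:2],np.full(4,z)]
        return (proj(cal,P)-px).ravel()
    r=least_squares(f,[*X.mean(0)[:2],y0])
    return r.x, r.fun.reshape(4,2), X
E
python3 - <<'E'
from h import *
d=dict(np.load("w1.npz")); 
cv=lambda p:(np.array(p)+.5)/3.3-.5+[170,40]
p,r,X=fitrect(d,cv([(147,38),(567,47),(529,560),(169,554)]),.011)
print("plate",p[:2],np.degrees(p[2]),r.round(1).tolist())
p,r,X=fitrect(d,cv([(326,166),(381,168),(376,477),(324,475)]),.045,.1,.018)
print("handle",p[:2],np.degrees(p[2]),r.round(1).tolist())
C=-d["R"].T@d["t"]; print(C, d["rot"].T@(C-d["ee"]))
print(np.degrees(np.arctan2(d["rot"][1,0],d["rot"][0,0])))
R=d["rot"]; print("tool delta", R.T@(np.array([*p[:2],.05])-d["ee"]))
E
```

```text
plate [ 0.56160083 -0.15104951] -8.653054613574023 [[-1.0, -0.7], [0.8, -0.4], [0.6, 1.0], [-0.4, 0.7]]
handle [ 0.56182001 -0.15117189] -8.525169823740077 [[-0.5, -0.7], [0.5, -1.0], [0.1, 0.9], [-0.2, 1.2]]
[ 0.59216687 -0.16094735  0.37336502] [ 0.08039438  0.00082688 -0.1422406 ]
-7.480677253073638
tool delta [ 0.04911446 -0.0048898   0.18113273]
```

Request:
{"method": "move_arm", "body": {
  "plan": [
    [[-15,-49.5,-13,0,0,0,0],[-15,-49.5,-13,0,0,0,0],[-15,-49.5,-13,0,0,0,0],[-15,-49.5,-13,0,0,0,0],[-14,-49.5,-13,0,0,0,0]]
  ]
}}

```text
time: 2.7
ee_pos: [0.4714, 0.107, 0.2969]
tcp_rot: [[0.991, -0.131, 0.001], [-0.131, -0.991, 0.0], [0.001, -0.0, -1.0]]
ft_force: [0.4, 0.4, -0.6]
width: 0.0852
```

Request:
{"method": "move_arm", "body": {
  "plan": [
    [[-14,-49,-14,0,0,0,0],[0,0,0,0,0,-0.78,0],[0,0,0,0,0,-0.78,0],[0,0,0,0,0,0,0],[0,0,0,0,0,0,0]]
  ]
}}

```text
time: 3.32
ee_pos: [0.4646, 0.1557, 0.3103]
tcp_rot: [[0.997, 0.083, -0.0], [0.083, -0.997, 0.0], [-0.0, -0.0, -1.0]]
ft_force: [-0.8, -0.0, 0.1]
width: 0.085
```

```bash
python3 - <<'E'
from h import *
c=viewer.get_calibration("wrist"); im=viewer.read_camera("wrist"); cv2.imwrite("pics/w2.png",im)
s=get_state(); print(s["ee_pos"],s["tcp_rot"].round(4),s["ft_force"])
np.savez("w2.npz",**c,ee=s["ee_pos"],rot=s["tcp_rot"])
cv2.imwrite("pics/w2c.png",cv2.resize(im[40:220,170:390],None,fx=3.3,fy=3.3,interpolation=cv2.INTER_CUBIC))
E
```

```text
[0.46463051 0.15566405 0.31024672] [[ 0.9965  0.0833 -0.    ]
 [ 0.0833 -0.9965 -0.    ]
 [-0.     -0.     -1.    ]] [ 0.26278604 -0.31001878  0.416699  ]
```

View pics/w2.png

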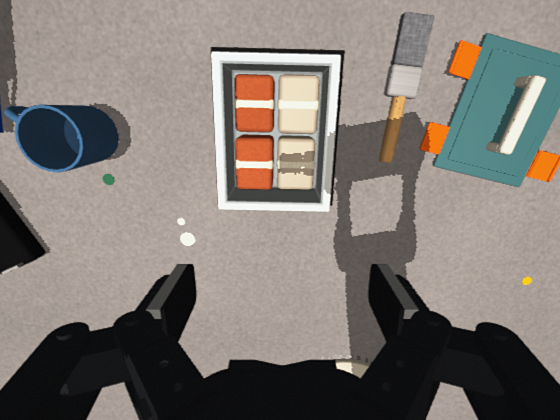

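View pics/w2c.png

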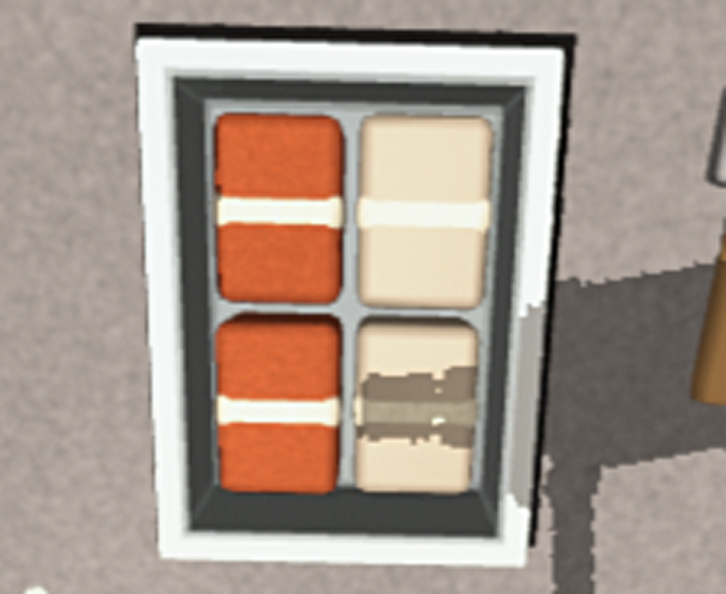

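```bash
python3 - <<'E'
from h import *
d1=dict(np.load("w1.npz"));d=dict(np.load("w2.npz")) 
cv=lambda p:(np.array(p)+.5)/3.3-.5+[170,40]
P1=cv([(147,38),(567,47),(529,560),(169,554)]);P2=cv([(137,38),(564,48),(525,567),(160,558)])
for dd,P,zs in [(d1,P1,[.005,.008,.011]),(d,P2,[.087,.09,.092,.094])]:
  for z in zs:
    p,r,X=fitrect(dd,P,z); print(z,p[:2].round(4),np.degrees(p[2]).round(2),(r**2).sum().round(2),
      np.linalg.norm(X-np.roll(X,1,0),axis=1).round(4))
E
```

```text
0.005 [ 0.5616 -0.151 ] -8.65 1.44 [0.1813 0.1404 0.1812 0.1408]
0.008 [ 0.5616 -0.151 ] -8.65 0.38 [0.1799 0.1393 0.1797 0.1397]
0.011 [ 0.5616 -0.151 ] -8.65 4.36 [0.1784 0.1381 0.1782 0.1385]
0.087 [0.5117 0.167 ] 3.42 5.19 [0.1816 0.1417 0.1824 0.142 ]
0.09 [0.5117 0.1669] 3.42 0.58 [0.1801 0.1405 0.1809 0.1408]
0.092 [0.5117 0.1669] 3.42 0.34 [0.1791 0.1397 0.1799 0.14  ]
0.094 [0.5117 0.1668] 3.42 2.45 [0.1781 0.139  0.1789 0.1392]
```

Request:
{"method": "move_arm", "body": {
  "plan": [
    [[12,52.3,18,0,0,0,0],[12,52.3,18,0,0,0,0],[12,52.3,18,0,0,0,0],[12,52.3,18,0,0,0,0],[12,52.3,18,0,0,0,0]]
  ]
}}

```text
time: 4.0
ee_pos: [0.5468, -0.1016, 0.2197]
tcp_rot: [[0.997, 0.084, 0.0], [0.084, -0.997, 0.0], [0.0, -0.0, -1.0]]
ft_force: [0.5, 0.9, -0.3]
width: 0.0856
```

Request:
{"method": "move_arm", "body": {
  "plan": [
    [[11.3,52.4,18,0,0,0,0],[0,0,30,0,0,0.835,0],[0,0,30,0,0,0.835,0],[0,0,0,0,0,0,0],[0,0,0,0,0,0,0]]
  ]
}}

```text
time: 4.62
ee_pos: [0.5627, -0.151, 0.1437]
tcp_rot: [[0.989, -0.146, 0.001], [-0.146, -0.989, -0.001], [0.002, 0.0, -1.0]]
ft_force: [0.2, -0.0, 0.8]
width: 0.0856
```

```bash
cat >> h.py <<'E'
def delta(pos,yaw,s=None):
    s=s or get_state(); R=s["tcp_rot"]
    y=np.degrees(np.arctan2(R[1,0],R[0,0]))
    dy=(yaw-y+90)%180-90
    print("ee",s["ee_pos"].round(4),"yaw",y.round(2),"tilt",R[:2,2].round(4),"ft",s["ft_force"].round(1),"t",round(s["time"],2))
    print("tool mm",(R.T@(np.array(pos)-s["ee_pos"])*1000).round(1),"turn units",round(-dy/8,3))
E
python3 -c "
from h import *
delta([.5618,-.1511,.020],-8.6)"
```

```text
ee [ 0.5627 -0.151   0.1437] yaw -8.38 tilt [ 0.0015 -0.0005] ft [ 0.2 -0.   0.8] t 4.62
tool mm [ -1.1   0.2 123.7] turn units 0.028
```

Request:
{"method": "move_arm", "body": {
  "plan": [
    [[-0.5,0,40,0,0,0,0],[0,0,40,0,0,0.02,0],[0,0,33,0,0,0,0],[0,0,11,0,0,0,0],[0,0,0,0,0,0,0]]
  ]
}}

```text
time: 5.25
ee_pos: [0.5624, -0.1508, 0.0194]
tcp_rot: [[0.989, -0.15, 0.001], [-0.15, -0.989, -0.0], [0.001, 0.0, -1.0]]
ft_force: [-0.3, 0.5, 0.0]
width: 0.0854
```

```bash
python3 -c "
from h import *
delta([.5618,-.1511,.020],-8.6)
cv2.imwrite('pics/w3.png',viewer.read_camera('wrist'))"
```

```text
ee [ 0.5624 -0.1508  0.0194] yaw -8.6 tilt [ 0.001  -0.0003] ft [-0.3  0.5  0. ] t 5.25
tool mm [-0.5  0.4 -0.6] turn units 0.0
```

View pics/w3.png

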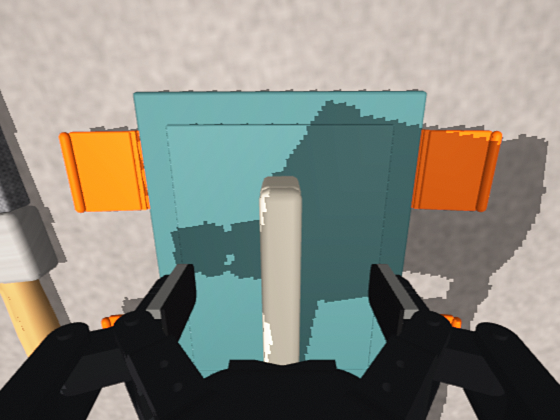

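The wrist view shows the handle centred between the open fingers (columns about 262–300). I'll grip it now.

Request:
{"method": "move_arm", "body": {
  "plan": [
    [[0,0,0,0,0,0,1],[0,0,0,0,0,0,1],[0,0,0,0,0,0,1],[0,0,0,0,0,0,1],[0,0,0,0,0,0,1]]
  ],
  "force": 60
}}

```text
time: 5.92
ee_pos: [0.5619, -0.1508, 0.0186]
tcp_rot: [[0.989, -0.15, 0.0], [-0.15, -0.989, -0.0], [0.0, -0.0, -1.0]]
ft_force: [-0.9, 0.6, 1.0]
width: 0.017
```

Request:
{"method": "move_arm", "body": {
  "plan": [
    [[0,0,0,0,0,0,1],[0,0,-10,0,0,0,1],[0,0,-20,0,0,0,1],[0,0,-40,0,0,0,1],[0,0,-50,0,0,0,1]]
  ]
}}

```text
time: 6.55
ee_pos: [0.5612, -0.1505, 0.1394]
tcp_rot: [[0.989, -0.15, -0.002], [-0.15, -0.989, 0.001], [-0.002, -0.0, -1.0]]
ft_force: [-0.2, 0.0, -2.4]
width: 0.017
```

Request:
{"method": "move_arm", "body": {
  "plan": [
    [[0,0,-40,0,0,0,1],[0,0,-10,0,0,0,1],[0,0,0,0,0,0,1]]
  ]
}}

```text
time: 6.92
ee_pos: [0.5619, -0.1508, 0.1884]
tcp_rot: [[0.989, -0.15, 0.001], [-0.15, -0.989, -0.0], [0.001, 0.0, -1.0]]
ft_force: [-0.2, -0.4, -4.3]
width: 0.0171
```

```bash
python3 -c "
from h import *
delta([.5117,.1669,.19],3.42);print(get_state()['torque'],get_state()['width'])
c=viewer.get_calibration('wrist'); s=get_state()
im=viewer.read_camera('wrist');cv2.imwrite('pics/w4.png',im)
np.savez('w4.npz',**c,ee=s['ee_pos'],rot=s['tcp_rot'])"
```

```text
ee [ 0.5619 -0.1508  0.1884] yaw -8.64 tilt [ 0.0006 -0.0002] ft [-0.2 -0.4 -4.3] t 6.92
tool mm [ -97.4 -306.5   -1.7] turn units -1.508
[-0.0110538  -0.04280021  0.01198689] 0.017061241197876637
```

View pics/w4.png

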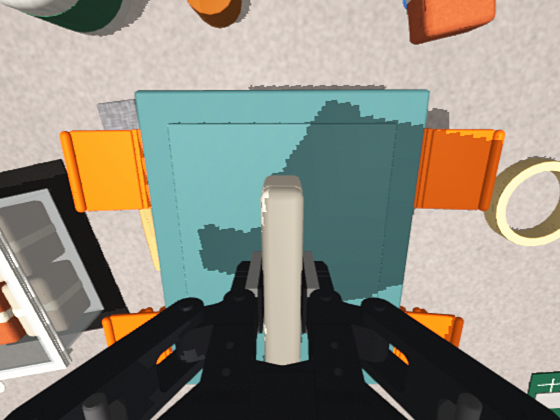

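Request:
{"method": "move_arm", "body": {
  "plan": [
    [[-8,-25,0,0,0,0,1],[-14,-45,0,0,0,0,1],[-15,-48,0,0,0,0,1],[-15,-48,0,0,0,0,1],[-15,-48,0,0,0,0,1]]
  ],
  "force": 80
}}

```text
time: 7.6
ee_pos: [0.5263, 0.0723, 0.1852]
tcp_rot: [[0.989, -0.151, -0.005], [-0.151, -0.989, -0.0], [-0.004, 0.001, -1.0]]
ft_force: [0.1, -0.1, -3.3]
width: 0.0165
```

Request:
{"method": "move_arm", "body": {
  "plan": [
    [[-15,-46,0,0,0,0,1],[-10,-31,0,0,0,0,1],[-5.4,-15.5,0,0,0,-0.5,1],[0,0,0,0,0,-0.5,1],[0,0,0,0,0,-0.5,1]]
  ]
}}

```text
time: 8.22
ee_pos: [0.5104, 0.1671, 0.1851]
tcp_rot: [[0.998, 0.062, -0.005], [0.062, -0.998, -0.001], [-0.005, 0.001, -1.0]]
ft_force: [-0.4, -0.2, -3.5]
width: 0.0163
```

Request:
{"method": "move_arm", "body": {
  "plan": [
    [[0,0,0,0,0,0,1],[0,0,0,0,0,0,1]]
  ]
}}

```text
time: 8.48
ee_pos: [0.5111, 0.1667, 0.1868]
tcp_rot: [[0.998, 0.057, -0.002], [0.057, -0.998, -0.001], [-0.002, 0.0, -1.0]]
ft_force: [0.6, 0.3, -2.5]
width: 0.0163
```

```bash
python3 -c "
from h import *
delta([.5120,.1669,.105],3.42);print(get_state()['torque'],get_state()['width'])
c=viewer.get_calibration('wrist'); s=get_state()
im=viewer.read_camera('wrist');cv2.imwrite('pics/w5.png',im)
np.savez('w5.npz',**c,ee=s['ee_pos'],rot=s['tcp_rot'])"
```

```text
ee [0.5111 0.1667 0.1868] yaw 3.27 tilt [-0.0024 -0.0006] ft [ 0.6  0.3 -2.5] t 8.47
tool mm [ 1.1 -0.2 81.8] turn units -0.018
[-0.01546939 -0.01430765 -0.03185439] 0.016292200917430742
```

View pics/w5.png

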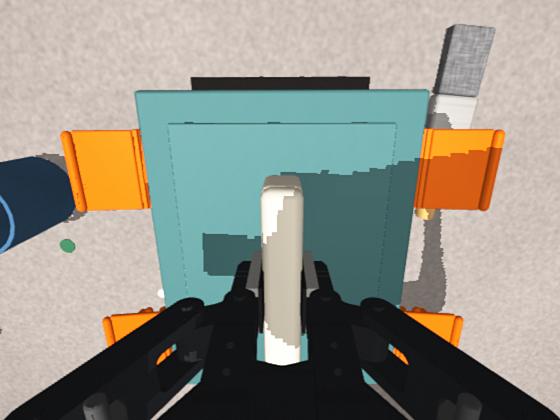

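Request:
{"method": "move_arm", "body": {
  "plan": [
    [[0.5,0,25,0,0,-0.01,1],[0,0,25,0,0,0,1],[0,0,14,0,0,0,1],[0,0,0,0,0,0,1],[0,0,0,0,0,0,1]]
  ]
}}

```text
time: 9.15
ee_pos: [0.5126, 0.167, 0.1255]
tcp_rot: [[0.998, 0.06, 0.002], [0.06, -0.998, 0.0], [0.002, -0.0, -1.0]]
ft_force: [0.1, -0.9, -2.7]
width: 0.0162
```

```bash
python3 -c "
from h import *
delta([.5120,.1669,.105],3.42);print(get_state()['torque'],get_state()['width'])
im=viewer.read_camera('wrist');cv2.imwrite('pics/w6.png',im)
im=viewer.read_camera('top');cv2.imwrite('pics/t6.png',cv2.resize(im[175:285,150:360],None,fx=3.8,fy=3.8,interpolation=cv2.INTER_CUBIC))"
```

```text
ee [0.5126 0.167  0.1255] yaw 3.42 tilt [0.0016 0.0004] ft [ 0.1 -0.9 -2.7] t 9.15
tool mm [-0.6  0.1 20.5] turn units 0.0
[0.01454134 0.00959739 0.04301262] 0.016191851286644996
```

View pics/w6.png

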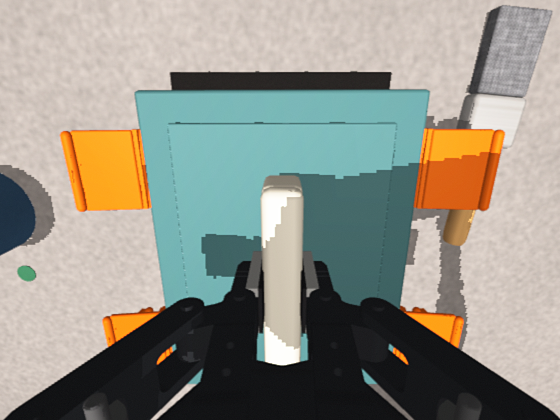

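Request:
{"method": "move_arm", "body": {
  "plan": [
    [[-0.3,0,8,0,0,0,1],[0,0,5,0,0,0,1],[0,0,0,0,0,0,1],[0,0,0,0,0,0,1]]
  ]
}}

```text
time: 9.75
ee_pos: [0.5118, 0.1669, 0.1113]
tcp_rot: [[0.998, 0.06, -0.0], [0.06, -0.998, -0.0], [-0.0, 0.0, -1.0]]
ft_force: [0.3, 0.4, -2.3]
width: 0.0166
```

Request:
{"method": "move_arm", "body": {
  "plan": [
    [[0,0,2,0,0,0,1],[0,0,2,0,0,0,1],[0,0,0,0,0,0,1]]
  ]
}}

```text
time: 10.12
ee_pos: [0.5117, 0.1669, 0.107]
tcp_rot: [[0.998, 0.06, -0.0], [0.06, -0.998, -0.0], [-0.0, 0.0, -1.0]]
ft_force: [-0.4, -0.0, -2.2]
width: 0.0165
```

```bash
python3 -c "
from h import *
delta([.5120,.1669,.105],3.42);print(get_state()['torque'],get_state()['width'])"
```

```text
ee [0.5117 0.1669 0.107 ] yaw 3.44 tilt [-0.0004 -0.0001] ft [-0.4 -0.  -2.2] t 10.12
tool mm [0.3 0.  2. ] turn units 0.002
[ 0.01521227 -0.01204988  0.05287137] 0.01647293396098548
```

Request:
{"method": "move_arm", "body": {
  "plan": [
    [[0,0,1.5,0,0,0,1],[0,0,1,0,0,0,1],[0,0,0,0,0,0,1]]
  ]
}}

```text
time: 10.5
ee_pos: [0.5119, 0.1674, 0.105]
tcp_rot: [[0.998, 0.06, 0.001], [0.06, -0.998, 0.001], [0.001, -0.001, -1.0]]
ft_force: [-0.0, 2.8, -1.2]
width: 0.0163
```

Request:
{"method": "move_arm", "body": {
  "plan": [
    [[0,0,1,0,0,0,1],[0,0,1,0,0,0,1],[0,0,0,0,0,0,1]]
  ]
}}

```text
time: 10.88
ee_pos: [0.5119, 0.1674, 0.1028]
tcp_rot: [[0.998, 0.06, 0.0], [0.06, -0.998, 0.001], [0.0, -0.001, -1.0]]
ft_force: [0.5, 4.8, -1.0]
width: 0.0164
```

Request:
{"method": "move_arm", "body": {
  "plan": [
    [[0,-0.8,0,0,0,0,1],[0,0,0.6,0,0,0,1],[0,0,0.6,0,0,0,1],[0,0,0,0,0,0,1]]
  ]
}}

```text
time: 11.38
ee_pos: [0.5119, 0.1674, 0.1026]
tcp_rot: [[0.998, 0.06, 0.001], [0.06, -0.998, -0.0], [0.001, 0.0, -1.0]]
ft_force: [-1.6, 1.0, 5.7]
width: 0.0166
```

```bash
python3 -c "
from h import *
delta([.5120,.1669,.105],3.42);print(get_state()['torque'],get_state()['width'])
im=viewer.read_camera('wrist');cv2.imwrite('pics/w7.png',im)
im=viewer.read_camera('scene');cv2.imwrite('pics/s7.png',cv2.resize(im[120:230,240:430],None,fx=4,fy=4,interpolation=cv2.INTER_CUBIC))"
```

```text
ee [0.5119 0.1674 0.1026] yaw 3.42 tilt [ 0.0009 -0.0003] ft [-1.6  1.   5.7] t 11.38
tool mm [ 0.   0.5 -2.4] turn units -0.0
[ 0.1832446   0.39035304 -0.10350902] 0.016599194235571296
```

View pics/w7.png

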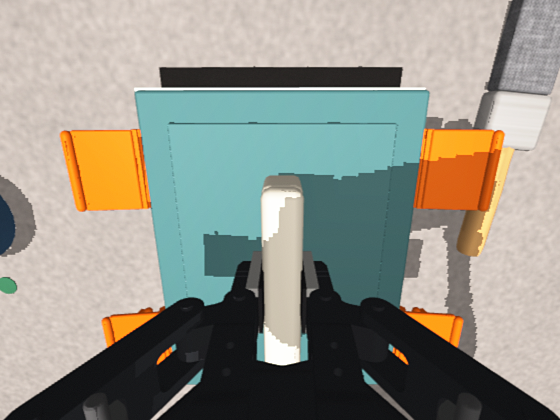

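View pics/s7.png

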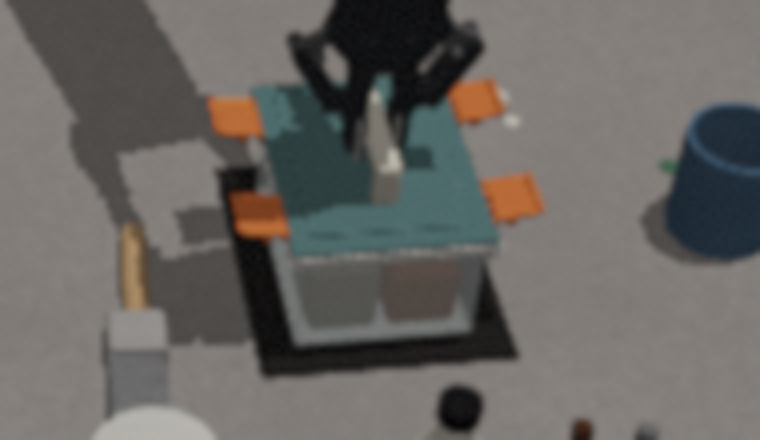

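Request:
{"method": "move_arm", "body": {
  "plan": [
    [[0,0,-1,0,0,0,1],[0.8,0,0,0,0,0,1],[0,0,0,0,0,0,1],[0,0,1,0,0,0,1],[0,0,0,0,0,0,1]]
  ]
}}

```text
time: 12.1
ee_pos: [0.5124, 0.1675, 0.1026]
tcp_rot: [[0.998, 0.06, 0.0], [0.06, -0.998, -0.0], [0.0, 0.0, -1.0]]
ft_force: [-6.2, -1.4, 7.7]
width: 0.0167
```

```bash
python3 -c "
from h import *
delta([.5120,.1669,.105],3.42);print(get_state()['torque'],get_state()['width'])
im=viewer.read_camera('wrist');cv2.imwrite('pics/w8.png',cv2.resize(im[60:220,120:440],None,fx=2.4,fy=2.4,interpolation=cv2.INTER_CUBIC))"
```

```text
ee [0.5124 0.1675 0.1026] yaw 3.43 tilt [ 0.0001 -0.0004] ft [-6.2 -1.4  7.7] t 12.1
tool mm [-0.4  0.6 -2.4] turn units 0.002
[-0.13653013  0.86012848 -0.05589111] 0.016655853136356168
```

View pics/w8.png

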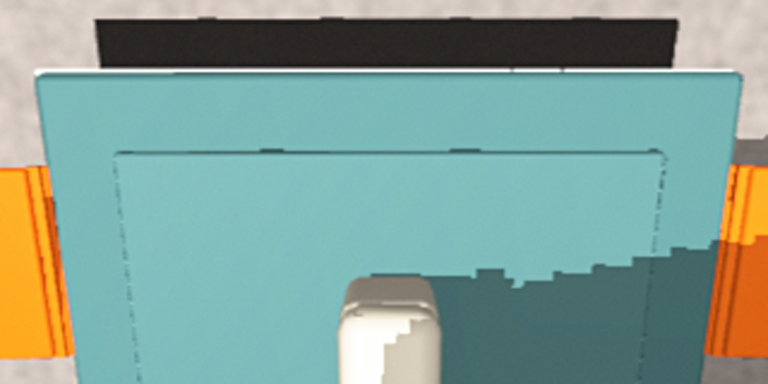

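Request:
{"method": "move_arm", "body": {
  "plan": [
    [[-0.5,0,0,0,0,0,1],[0,0,0,0,0,0,0.5],[0,0,0,0,0,0,0],[0,0,0,0,0,0,0],[0,0,0,0,0,0,0]]
  ]
}}

```text
time: 12.78
ee_pos: [0.512, 0.1677, 0.1013]
tcp_rot: [[0.998, 0.06, -0.0], [0.06, -0.998, -0.0], [-0.0, 0.0, -1.0]]
ft_force: [-0.3, 0.3, 0.2]
width: 0.0851
```

Request:
{"method": "move_arm", "body": {
  "plan": [
    [[0,0,0,0,0,0,0],[-5,0,-20,0,0,0,0],[-15,0,-50,0,0,0,0],[-15,0,-60,0,0,0,0],[-13,0,-60,0,0,0,0]]
  ]
}}

```text
time: 13.4
ee_pos: [0.463, 0.1647, 0.2952]
tcp_rot: [[0.998, 0.06, 0.002], [0.06, -0.998, 0.001], [0.002, -0.0, -1.0]]
ft_force: [0.3, 0.2, -0.2]
width: 0.0858
```

Request:
{"method": "move_arm", "body": {
  "plan": [
    [[0,0,-18,0,0,0,0],[0,0,0,0,0,0,0],[0,0,0,0,0,0,0]]
  ]
}}

```text
time: 13.78
ee_pos: [0.4638, 0.1648, 0.3087]
tcp_rot: [[0.998, 0.06, -0.001], [0.06, -0.998, -0.0], [-0.001, 0.0, -1.0]]
ft_force: [0.1, 0.1, -0.4]
width: 0.0852
```

```bash
python3 - <<'E'
from h import *
c=viewer.get_calibration("wrist"); s=get_state();im=viewer.read_camera("wrist"); cv2.imwrite("pics/w9.png",im)
print(s["ee_pos"],s["tcp_rot"].round(4),s["ft_force"],s["time"])
np.savez("w9.npz",**c,ee=s["ee_pos"],rot=s["tcp_rot"])
cv2.imwrite("pics/w9c.png",cv2.resize(im[30:220,160:400],None,fx=3.3,fy=3.1,interpolation=cv2.INTER_CUBIC))
im=viewer.read_camera('scene');cv2.imwrite('pics/s9.png',cv2.resize(im[120:230,240:430],None,fx=4,fy=4,interpolation=cv2.INTER_CUBIC))
E
```

```text
[0.46383792 0.16477953 0.30866498] [[ 9.982e-01  5.990e-02 -1.400e-03]
 [ 5.990e-02 -9.982e-01 -4.000e-04]
 [-1.400e-03  3.000e-04 -1.000e+00]] [ 0.09355673  0.07613137 -0.40807925] 13.775
```

View pics/w9c.png

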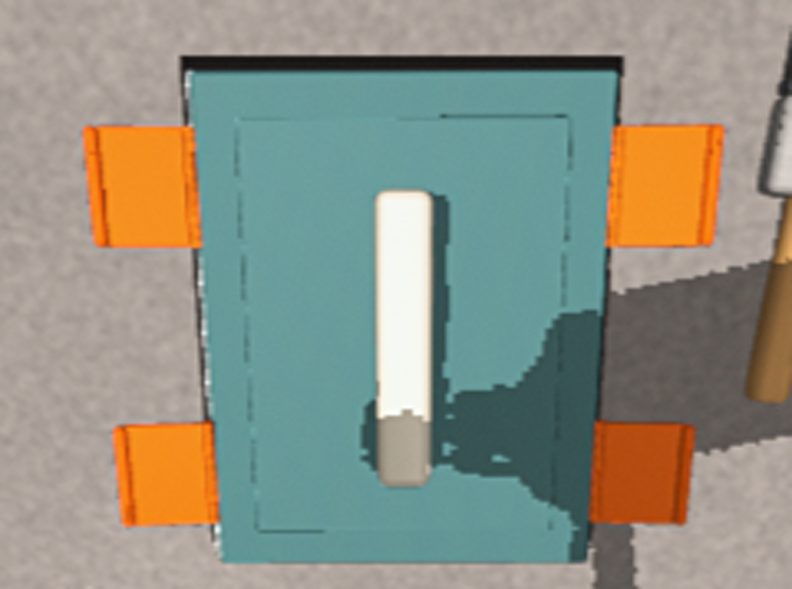

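View pics/s9.png

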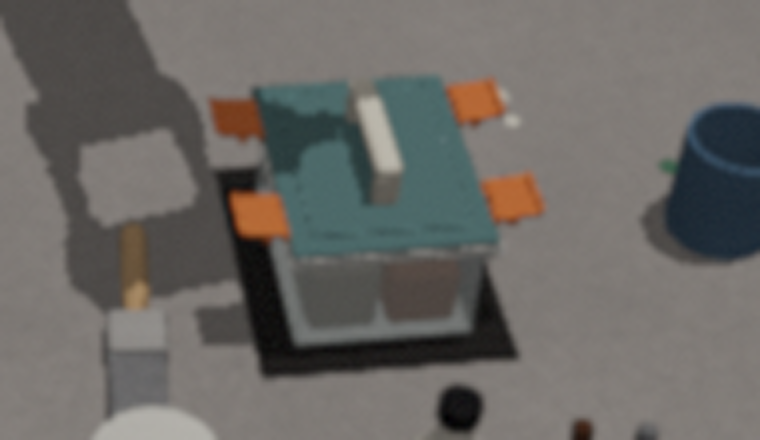

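```bash
python3 - <<'E'
from h import *
d=dict(np.load("w9.npz"))
cv=lambda p:(np.array(p)+.5)/[3.3,3.1]-.5+[160,30]
for z in(.092,.095,.098,.102):
  p,r,X=fitrect(d,cv([(187,70),(620,70),(588,562),(220,562)]),z)
  print(z,p[:2].round(4),np.degrees(p[2]).round(2),(r**2).sum().round(2),r.round(1).tolist())
p,r,X=fitrect(d,cv([(376,191),(432,191),(432,486),(378,486)]),.129,.1,.018);print(p,np.degrees(p[2]))
E
```

```text
0.092 [0.5113 0.1661] 3.44 0.55 [[0.5, 0.1], [-0.4, 0.0], [-0.3, -0.2], [0.2, -0.1]]
0.095 [0.5113 0.1661] 3.44 1.41 [[-0.1, -0.4], [0.2, -0.5], [0.1, 0.6], [-0.2, 0.7]]
0.098 [0.5113 0.1661] 3.44 7.87 [[-0.7, -0.9], [0.8, -1.0], [0.5, 1.4], [-0.6, 1.5]]
0.102 [0.5113 0.1661] 3.44 25.69 [[-1.5, -1.6], [1.6, -1.7], [1.1, 2.5], [-1.2, 2.6]]
[0.51117488 0.16595082 0.06292621] 3.6054061129999306
```

```bash
python3 - <<'E'
from h import *
s=get_state();print(s["q"].round(3))
E
```

```text
[ 0.272 -0.165  1.344  0.     1.966  1.783]
```

Request:
{"method": "move_arm", "body": {
  "plan": [
    [[0,0,0,0,0,-1,0.5],[0,0,0,0,0,-1,1],[0,0,0,0,0,-1,1],[0,0,0,0,0,-1,1],[0,0,0,0,0,-1,1]]
  ],
  "force": 40
}}

```text
time: 14.5
ee_pos: [0.4638, 0.1648, 0.308]
tcp_rot: [[0.723, 0.691, -0.003], [0.691, -0.723, -0.001], [-0.003, -0.001, -1.0]]
ft_force: [0.2, 0.2, -0.6]
width: 0.0
```

Request:
{"method": "move_arm", "body": {
  "plan": [
    [[0,0,0,0,0,-1,1],[0,0,0,0,0,-1,1],[0,0,0,0,0,-1,1],[0,0,0,0,0,-1,1],[0,0,0,0,0,-1,1]]
  ]
}}

```text
time: 15.12
ee_pos: [0.4639, 0.1647, 0.308]
tcp_rot: [[0.11, 0.994, -0.003], [0.994, -0.11, -0.001], [-0.001, -0.003, -1.0]]
ft_force: [-0.4, -0.2, -0.2]
width: -0.0
```

Request:
{"method": "move_arm", "body": {
  "plan": [
    [[0,0,0,0,0,-1,1],[0,0,0,0,0,-0.25,1],[0,0,0,0,0,0,1],[0,0,0,0,0,0,1]]
  ]
}}

```text
time: 15.62
ee_pos: [0.4641, 0.1648, 0.3093]
tcp_rot: [[-0.058, 0.998, -0.0], [0.998, 0.058, -0.0], [-0.0, -0.0, -1.0]]
ft_force: [-0.6, 0.6, -0.5]
width: -0.0001
```

```bash
cat >> h.py <<'E'
LC=np.array([.5113,.1663]);LY=np.radians(3.5);LZ=.090
def clipt(x,u,w,yaw=93.5):
    "lid coords mm -> delta"
    e=np.array([np.cos(LY),np.sin(LY)]);n=np.array([-e[1],e[0]])
    p=LC+x/1000*e+u/1000*n
    delta([*p,LZ+w/1000],yaw)
def where():
    s=get_state();e=np.array([np.cos(LY),np.sin(LY)]);n=np.array([-e[1],e[0]])
    q=s["ee_pos"][:2]-LC; f=s["ft_force"]
    print("lid-frame mm",(np.r_[q@e,q@n,s["ee_pos"][2]-LZ]*1000).round(1),"F",np.r_[f[:2]@e,f[:2]@n,f[2]].round(1),"t",round(s["time"],2))
E
python3 - <<'E'
from h import *
clipt(52,105,60)
c=viewer.get_calibration("wrist");im=viewer.read_camera("wrist"); cv2.imwrite("pics/w10.png",im)
E
```

```text
ee [0.4641 0.1648 0.3093] yaw 93.34 tilt [-0.0005 -0.0001] ft [-0.6  0.6 -0.5] t 15.62
tool mm [103.9  99.  159.2] turn units -0.019
```

View pics/w10.png

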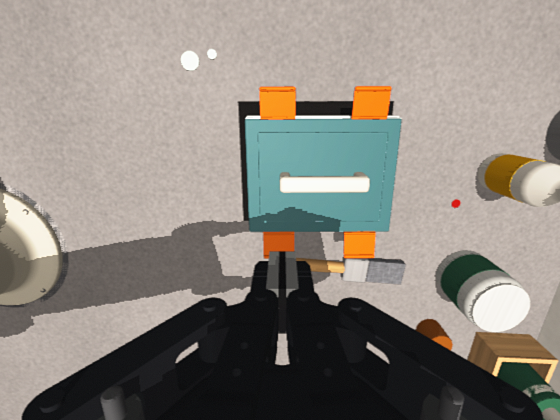

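Request:
{"method": "move_arm", "body": {
  "plan": [
    [[35,33,20,0,0,0,1],[35,33,20,0,0,0,1],[34,33,30,0,0,0,1],[0,0,45,0,0,0,1],[0,0,40,0,0,0,1]]
  ]
}}

```text
time: 16.3
ee_pos: [0.5566, 0.2751, 0.1518]
tcp_rot: [[-0.06, 0.998, -0.002], [0.998, 0.06, -0.001], [-0.001, -0.002, -1.0]]
ft_force: [0.1, -0.0, -0.9]
width: -0.0
```

Request:
{"method": "move_arm", "body": {
  "plan": [
    [[0,0,4,0,0,0,1],[0,0,0,0,0,0,1],[0,0,0,0,0,0,1]]
  ]
}}

```text
time: 16.68
ee_pos: [0.5578, 0.2749, 0.1538]
tcp_rot: [[-0.06, 0.998, 0.004], [0.998, 0.06, 0.002], [0.002, 0.004, -1.0]]
ft_force: [-0.3, 0.1, -1.0]
width: 0.0001
```

```bash
python3 - <<'E'
from h import *
clipt(52,105,-33); where()
c=viewer.get_calibration("wrist");im=viewer.read_camera("wrist"); cv2.imwrite("pics/w11.png",im)
im=viewer.read_camera('scene');cv2.imwrite('pics/s11.png',cv2.resize(im[100:230,240:430],None,fx=4,fy=4,interpolation=cv2.INTER_CUBIC))
E
```

```text
ee [0.5578 0.2749 0.1538] yaw 93.42 tilt [0.0044 0.0018] ft [-0.3  0.1 -1. ] t 16.68
tool mm [-0.7 -1.4 96.8] turn units -0.01
lid-frame mm [ 53.  105.6  63.8] F [-0.3  0.1 -1. ] t 16.68
```

View pics/w11.png

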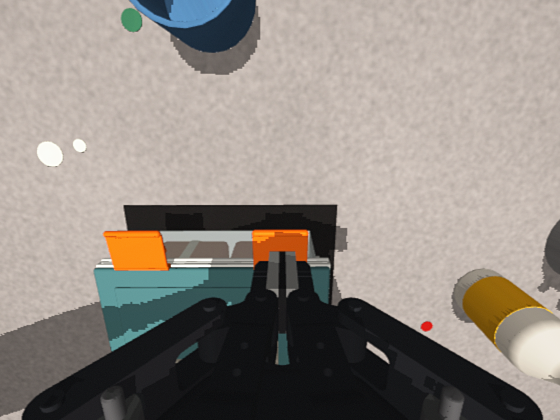

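View pics/s11.png

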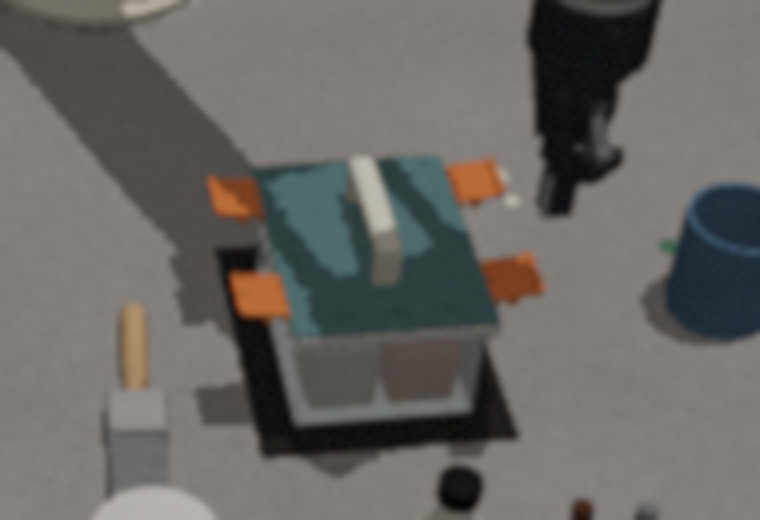

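Request:
{"method": "move_arm", "body": {
  "plan": [
    [[0,-1,30,0,0,0,1],[0,0,20,0,0,0,1],[0,0,12,0,0,0,1],[0,0,0,0,0,0,1]]
  ]
}}

```text
time: 17.27
ee_pos: [0.5553, 0.2744, 0.0876]
tcp_rot: [[-0.06, 0.998, -0.002], [0.998, 0.06, -0.001], [-0.001, -0.002, -1.0]]
ft_force: [0.8, -0.8, -0.0]
width: -0.0001
```

```bash
python3 -c "
from h import *
where()"
```

```text
lid-frame mm [ 50.5 105.2  -2.4] F [ 0.7 -0.8 -0. ] t 17.27
```

Request:
{"method": "move_arm", "body": {
  "plan": [
    [[0,0,10,0,0,0,1],[0,0,10,0,0,0,1],[0,0,8,0,0,0,1],[0,0,0,0,0,0,1]]
  ]
}}

```text
time: 17.77
ee_pos: [0.5551, 0.275, 0.0592]
tcp_rot: [[-0.06, 0.998, -0.002], [0.998, 0.06, 0.001], [0.001, -0.002, -1.0]]
ft_force: [0.3, 4.3, -2.5]
width: 0.0002
```

```bash
python3 -c "
from h import *
where()"
```

```text
lid-frame mm [ 50.3 105.9 -30.8] F [ 0.5  4.3 -2.5] t 17.77
```

Request:
{"method": "move_arm", "body": {
  "plan": [
    [[-5,0,2,0,0,0,1],[-5,0,0,0,0,0,1],[-4,0,0,0,0,0,1],[0,0,0,0,0,0,1]]
  ]
}}

```text
time: 18.27
ee_pos: [0.5567, 0.2601, 0.0589]
tcp_rot: [[-0.059, 0.998, 0.0], [0.998, 0.059, -0.0], [-0.0, 0.0, -1.0]]
ft_force: [0.8, -0.1, -0.7]
width: 0.0
```

```bash
python3 -c "
from h import *
where()"
```

```text
lid-frame mm [ 51.1  90.8 -31.1] F [ 0.8 -0.1 -0.7] t 18.27
```

Request:
{"method": "move_arm", "body": {
  "plan": [
    [[-2,0,0,0,0,0,1],[-1.5,0,0,0,0,0,1],[0,0,0,0,0,0,1]]
  ]
}}

```text
time: 18.65
ee_pos: [0.5568, 0.2588, 0.0591]
tcp_rot: [[-0.061, 0.998, 0.001], [0.998, 0.061, 0.003], [0.003, 0.001, -1.0]]
ft_force: [0.4, 7.0, -0.9]
width: -0.0003
```

```bash
python3 -c "
from h import *
where()"
```

```text
lid-frame mm [ 51.   89.6 -30.9] F [ 0.8  6.9 -0.9] t 18.65
```

Request:
{"method": "move_arm", "body": {
  "plan": [
    [[10,0,0,0,0,0,1],[10,0,-20,0,0,0,1],[0,0,-50,0,0,0,1],[0,0,-55,0,0,0,1],[0,0,0,0,0,0,1]]
  ]
}}

```text
time: 19.27
ee_pos: [0.5578, 0.2783, 0.1924]
tcp_rot: [[-0.06, 0.998, 0.012], [0.998, 0.06, 0.005], [0.004, 0.012, -1.0]]
ft_force: [-0.4, 0.2, -0.5]
width: -0.0002
```

```bash
python3 - <<'E'
from h import *
where();clipt(-52,-106,60)
im=viewer.read_camera("wrist"); cv2.imwrite("pics/w12.png",im)
im=viewer.read_camera('scene');cv2.imwrite('pics/s12.png',cv2.resize(im[100:230,240:430],None,fx=4,fy=4,interpolation=cv2.INTER_CUBIC))
E
```

```text
lid-frame mm [ 53.3 108.9 102.4] F [-0.4  0.3 -0.5] t 19.27
ee [0.5578 0.2783 0.1924] yaw 93.44 tilt [0.0119 0.0045] ft [-0.4  0.2 -0.5] t 19.27
tool mm [-215.2 -105.6   40.3] turn units -0.007
```

View pics/w12.png

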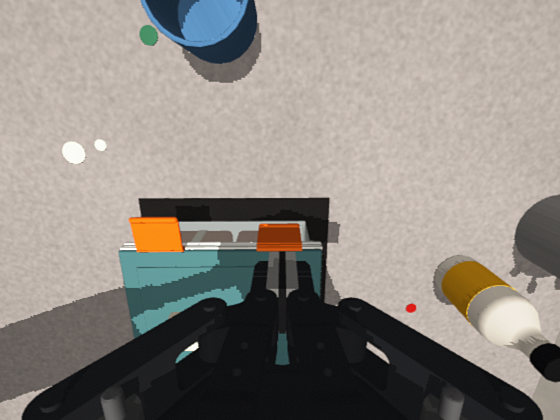

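View pics/s12.png

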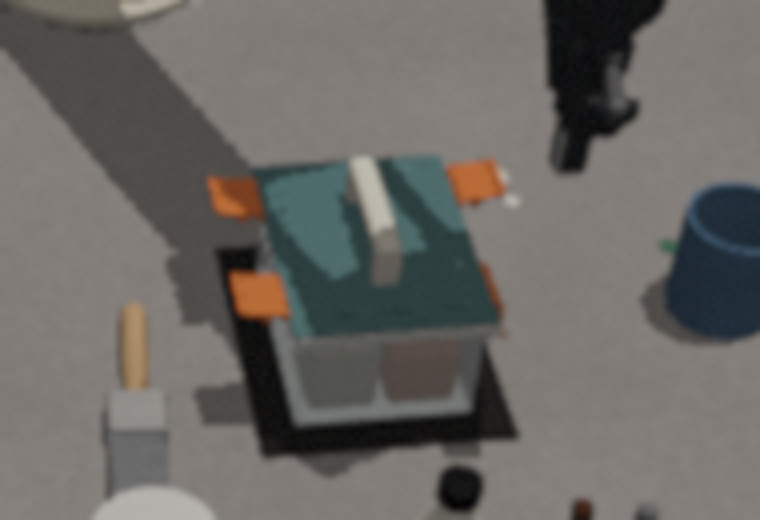

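Request:
{"method": "move_arm", "body": {
  "plan": [
    [[-43,-21,0,0,0,0,1],[-43,-21,0,0,0,0,1],[-43,-21,0,0,0,0,1],[-43,-21,0,0,0,0,1],[-43,-21,20,0,0,0,1]]
  ]
}}

```text
time: 20.0
ee_pos: [0.463, 0.0549, 0.1635]
tcp_rot: [[-0.06, 0.998, 0.001], [0.998, 0.06, -0.0], [-0.0, 0.001, -1.0]]
ft_force: [0.6, -0.7, 0.3]
width: -0.0002
```

Request:
{"method": "move_arm", "body": {
  "plan": [
    [[0,0,20,0,0,0,1],[0,0,0,0,0,0,1],[0,0,0,0,0,0,1]]
  ]
}}

```text
time: 20.38
ee_pos: [0.4638, 0.057, 0.1436]
tcp_rot: [[-0.061, 0.998, -0.001], [0.998, 0.061, 0.0], [0.0, -0.001, -1.0]]
ft_force: [0.1, -0.0, 1.2]
width: 0.0001
```

```bash
python3 - <<'E'
from h import *
where();clipt(-52,-106,-33)
im=viewer.read_camera("wrist"); cv2.imwrite("pics/w13.png",im)
E
```

```text
lid-frame mm [ -54.1 -106.2   53.6] F [ 0.1 -0.   1.2] t 20.38
ee [0.4638 0.057  0.1436] yaw 93.51 tilt [-0.0007  0.0002] ft [ 0.1 -0.   1.2] t 20.38
tool mm [ 0.2  2.1 86.6] turn units 0.001
```

View pics/w13.png

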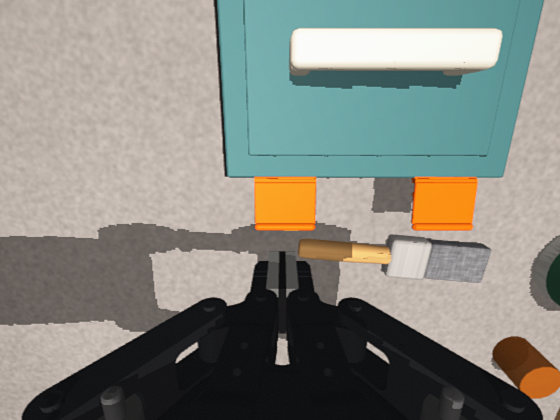

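Request:
{"method": "move_arm", "body": {
  "plan": [
    [[0,1.5,25,0,0,0,1],[0,0,20,0,0,0,1],[0,0,12,0,0,0,1],[0,0,10,0,0,0,1],[0,0,0,0,0,0,1]]
  ]
}}

```text
time: 21.05
ee_pos: [0.4648, 0.0562, 0.0759]
tcp_rot: [[-0.06, 0.998, -0.001], [0.998, 0.06, -0.0], [-0.0, -0.001, -1.0]]
ft_force: [-0.2, 0.0, 0.4]
width: -0.0003
```

```bash
python3 -c "
from h import *
where()"
```

```text
lid-frame mm [ -53.2 -107.1  -14.1] F [-0.2  0.   0.4] t 21.05
```

Request:
{"method": "move_arm", "body": {
  "plan": [
    [[0,0,10,0,0,0,1],[0,0,8,0,0,0,1],[0,0,0,0,0,0,1]]
  ]
}}

```text
time: 21.42
ee_pos: [0.4645, 0.0561, 0.0575]
tcp_rot: [[-0.06, 0.998, -0.002], [0.998, 0.06, -0.0], [-0.0, -0.002, -1.0]]
ft_force: [0.5, -0.3, -0.0]
width: 0.0002
```

```bash
python3 -c "
from h import *
where()"
```

```text
lid-frame mm [ -53.4 -107.2  -32.5] F [ 0.5 -0.3 -0. ] t 21.43
```

```bash
python3 - <<'E'
from h import *
im=viewer.read_camera("wrist"); cv2.imwrite("pics/w14.png",im)
E
```

```text
(no output)
```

View pics/w14.png

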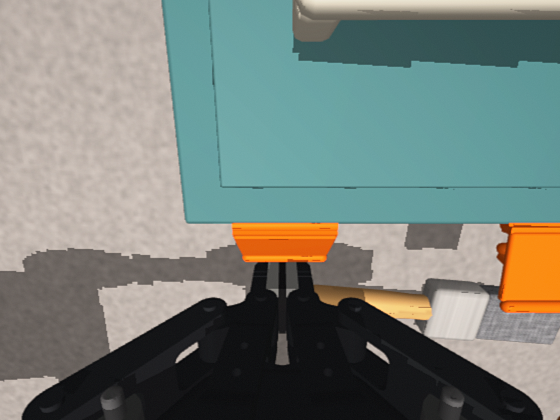

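The clip (rows 225–262) has swung down and its edge now lies against the finger. I'll press it in (tool +x).

Request:
{"method": "move_arm", "body": {
  "plan": [
    [[5,0,0,0,0,0,1],[5,0,0,0,0,0,1],[4,0,0,0,0,0,1],[2,0,0,0,0,0,1],[0,0,0,0,0,0,1]]
  ]
}}

```text
time: 22.1
ee_pos: [0.4644, 0.0728, 0.0591]
tcp_rot: [[-0.061, 0.998, 0.001], [0.998, 0.061, 0.001], [0.001, 0.001, -1.0]]
ft_force: [-0.5, -0.0, -0.2]
width: 0.0003
```

```bash
python3 -c "
from h import *
where()"
```

```text
lid-frame mm [-52.5 -90.5 -30.9] F [-0.5  0.  -0.2] t 22.1
```

Request:
{"method": "move_arm", "body": {
  "plan": [
    [[2,0,0,0,0,0,1],[1,0,0,0,0,0,1],[0,0,0,0,0,0,1]]
  ]
}}

```text
time: 22.48
ee_pos: [0.4641, 0.0752, 0.0587]
tcp_rot: [[-0.06, 0.998, 0.0], [0.998, 0.06, -0.0], [-0.0, 0.0, -1.0]]
ft_force: [0.5, -1.0, -0.8]
width: 0.0001
```

```bash
python3 - <<'E'
from h import *
where()
im=viewer.read_camera("wrist"); cv2.imwrite("pics/w15.png",im)
E
```

```text
lid-frame mm [-52.6 -88.  -31.3] F [ 0.4 -1.  -0.8] t 22.48
```

View pics/w15.png

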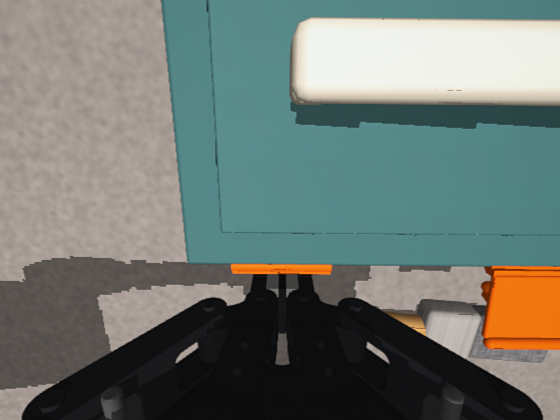

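Request:
{"method": "move_arm", "body": {
  "plan": [
    [[1,0,0,0,0,0,1],[0,0,0,0,0,0,1]]
  ]
}}

```text
time: 22.78
ee_pos: [0.464, 0.0761, 0.0586]
tcp_rot: [[-0.06, 0.998, 0.0], [0.998, 0.06, -0.0], [-0.0, 0.0, -1.0]]
ft_force: [2.0, -0.7, -1.3]
width: 0.0002
```

```bash
python3 -c "
from h import *
where()"
```

```text
lid-frame mm [-52.8 -87.1 -31.4] F [ 1.9 -0.9 -1.3] t 22.77
```

Request:
{"method": "move_arm", "body": {
  "plan": [
    [[-10,0,0,0,0,0,1],[-10,0,-20,0,0,0,1],[0,0,-50,0,0,0,1],[0,0,-55,0,0,0,1],[0,0,0,0,0,0,1]]
  ]
}}

```text
time: 23.4
ee_pos: [0.4672, 0.0559, 0.1893]
tcp_rot: [[-0.06, 0.998, 0.01], [0.998, 0.06, 0.001], [0.0, 0.01, -1.0]]
ft_force: [0.6, 0.1, -0.8]
width: -0.0003
```

```bash
python3 - <<'E'
from h import *
where();clipt(52,-106,60)
im=viewer.read_camera("wrist"); cv2.imwrite("pics/w16.png",im)
im=viewer.read_camera('scene');cv2.imwrite('pics/s16.png',cv2.resize(im[100:230,240:430],None,fx=4,fy=4,interpolation=cv2.INTER_CUBIC))
E
```

```text
lid-frame mm [ -50.7 -107.5   99.3] F [ 0.6  0.1 -0.8] t 23.4
ee [0.4672 0.0559 0.1893] yaw 93.42 tilt [0.0095 0.0007] ft [ 0.6  0.1 -0.8] t 23.4
tool mm [  1.6 102.3  40.3] turn units -0.01
```

View pics/w16.png

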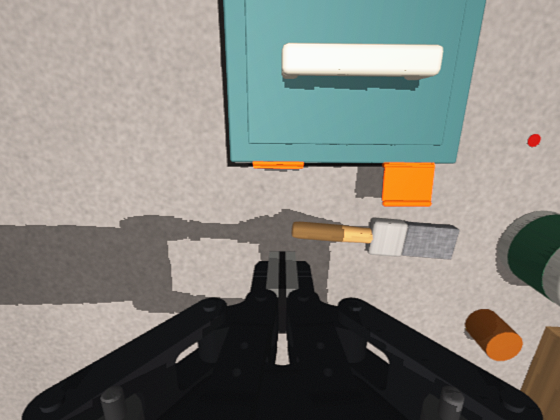

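View pics/s16.png

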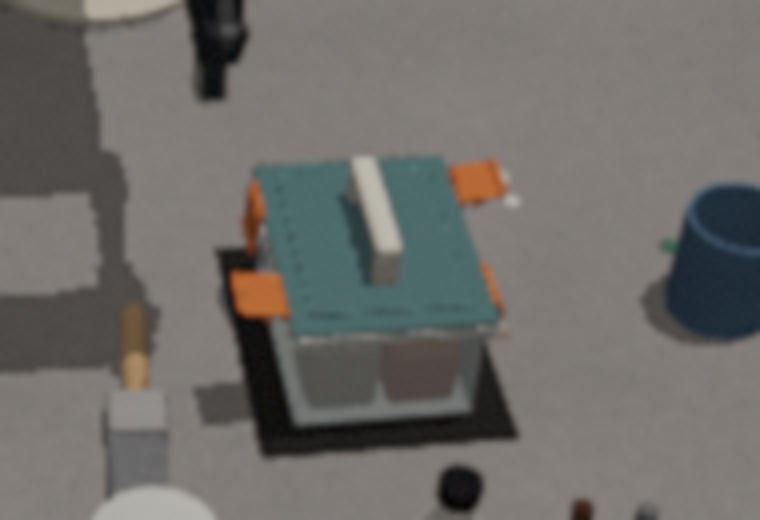

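```bash
python3 - <<'E'
from h import *
c=viewer.get_calibration("wrist")
e=np.array([np.cos(LY),np.sin(LY)]);n=np.array([-e[1],e[0]])
def L(x,y,z): return np.r_[LC+x/1000*e+y/1000*n,LZ+z/1000]
def tab(sx,sy,a):
    y=70.5+31.5*np.sin(a)+7.5*np.cos(a); z=2.5-31.5*np.cos(a)+7.5*np.sin(a)
    return L(sx*52,sy*y,z)
print("plate edge",proj(c,L(-52,-70,5)))
for a in(0,.2,.4,.6,1.6): print(a,proj(c,tab(-1,-1,a)).round(1))
E
python3 -c "
import cv2
im=cv2.imread('pics/w16.png')
cv2.imwrite('pics/w16c.png',cv2.resize(im[130:220,220:450],None,fx=3.4,fy=3.4,interpolation=cv2.INTER_CUBIC))"
```

```text
plate edge [[282.11898462 165.02820088]]
0 [[282.1 167.2]]
0.2 [[282.1 174.4]]
0.4 [[282.1 181.4]]
0.6 [[282.1 187.9]]
1.6 [[282.2 206.4]]
```

View pics/w16c.png

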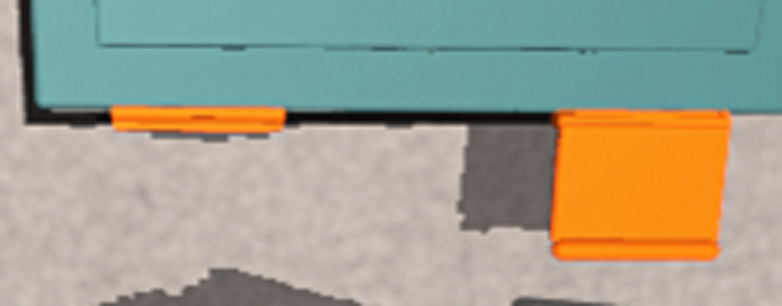

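```bash
python3 - <<'E'
from h import *
c=viewer.get_calibration("scene")
e=np.array([np.cos(LY),np.sin(LY)]);n=np.array([-e[1],e[0]])
def L(x,y,z): return np.r_[LC+x/1000*e+y/1000*n,LZ+z/1000]
def tab(x,sy,a):
    y=70.5+31.5*np.sin(a)+7.5*np.cos(a); z=2.5-31.5*np.cos(a)+7.5*np.sin(a)
    return L(x,sy*y,z)
f=lambda X:((proj(c,X)-[240,100]+.5)*4-.5).round(0).tolist()
print("corner",f(L(90,70,5)))
for a in(0,.2,.4,.6,.8): print(a,f(tab(72,1,a)),f(tab(32,1,a)),f(tab(-32,-1,a)))
E
```

```text
corner [[498.0, 323.0]]
0 [[495.0, 341.0]] [[481.0, 302.0]] [[245.0, 257.0]]
0.2 [[505.0, 338.0]] [[490.0, 299.0]] [[236.0, 255.0]]
0.4 [[513.0, 334.0]] [[499.0, 295.0]] [[229.0, 252.0]]
0.6 [[521.0, 329.0]] [[506.0, 289.0]] [[222.0, 248.0]]
0.8 [[528.0, 323.0]] [[513.0, 283.0]] [[217.0, 243.0]]
```

```bash
python3 - <<'E'
from h import *
im=viewer.read_camera('scene');cv2.imwrite('pics/s17.png',cv2.resize(im[155:195,295:395],None,fx=8,fy=8,interpolation=cv2.INTER_CUBIC))
E
```

```text
(no output)
```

View pics/s17.png

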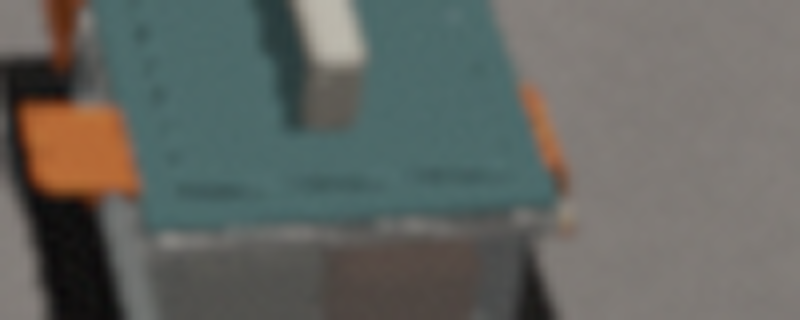

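```bash
python3 - <<'E'
from h import *
d=dict(np.load("w9.npz"))
Rrel=d["R"]@d["rot"]; trel=d["t"]+d["R"]@d["ee"]   # Xc = Rrel*(tool coords)+trel
# pose at w12
ee=np.array([.5578,.2783,.1924]);
x=np.array([-.06,.998,.004]);y=np.array([.998,.06,.012]);z=np.array([.012,.005,-1.]);T=np.c_[x,y,z];u,_,v=np.linalg.svd(T);T=u@v
c=dict(d);c["R"]=Rrel@T.T;c["t"]=trel-c["R"]@ee
e=np.array([np.cos(LY),np.sin(LY)]);n=np.array([-e[1],e[0]])
def L(x,y,z): return np.r_[LC+x/1000*e+y/1000*n,LZ+z/1000]
def tab(x,sy,a):
    y=70.5+31.5*np.sin(a)+7.5*np.cos(a); z=2.5-31.5*np.cos(a)+7.5*np.sin(a)
    return L(x,sy*y,z)
print("corner",proj(c,L(90,70,5)),proj(c,L(-90,70,5)))
for a in(0,.1,.2,.4,.6,1.6,1.8,2): print(a,proj(c,tab(72,1,a)).round(1),proj(c,tab(32,1,a)).round(1),proj(c,tab(-72,1,a)).round(1))
E
python3 -c "
import cv2
im=cv2.imread('pics/w12.png')
cv2.imwrite('pics/w12c.png',cv2.resize(im[190:270,110:350],None,fx=3.3,fy=3.3,interpolation=cv2.INTER_CUBIC))"
```

```text
corner [[320.96841441 251.24048741]] [[115.6297748 252.7396708]]
0 [[298.2 228.5]] [[257.4 228.8]] [[150.7 229.4]]
0.1 [[298.3 225.9]] [[257.3 226.1]] [[149.9 226.8]]
0.2 [[298.5 223.5]] [[257.1 223.7]] [[148.9 224.4]]
0.4 [[298.8 219.2]] [[256.7 219.5]] [[146.7 220.1]]
0.6 [[299.2 216. ]] [[256.3 216.2]] [[144.  216.9]]
1.6 [[301.8 219.9]] [[253.5 220.2]] [[127.3 221. ]]
1.8 [[302.3 225.1]] [[253.1 225.4]] [[124.2 226.2]]
2 [[302.7 231.6]] [[252.7 232. ]] [[121.6 232.8]]
```

View pics/w12c.png

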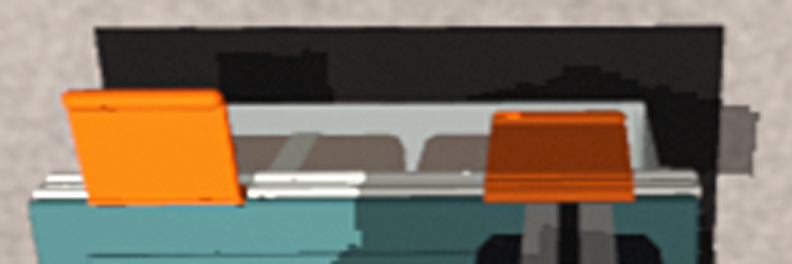

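Request:
{"method": "move_arm", "body": {
  "plan": [
    [[0,51,0,0,0,0,1],[0,51,20,0,0,0,1],[0,0,20,0,0,0,1],[0,0,0,0,0,0,1],[0,0,0,0,0,0,1]]
  ]
}}

```text
time: 24.18
ee_pos: [0.5663, 0.0623, 0.1444]
tcp_rot: [[-0.06, 0.998, 0.001], [0.998, 0.06, 0.0], [-0.0, 0.001, -1.0]]
ft_force: [0.7, -0.4, 0.6]
width: -0.0
```

```bash
python3 - <<'E'
from h import *
where();clipt(52,-106,-33)
im=viewer.read_camera("wrist"); cv2.imwrite("pics/w18.png",im)
E
```

```text
lid-frame mm [  48.6 -107.2   54.4] F [ 0.7 -0.5  0.6] t 24.18
ee [0.5663 0.0623 0.1444] yaw 93.44 tilt [0.0008 0.    ] ft [ 0.7 -0.4  0.6] t 24.18
tool mm [ 1.2  3.4 87.4] turn units -0.007
```

View pics/w18.png

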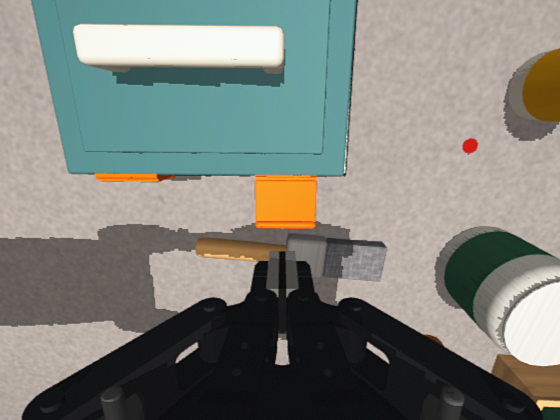

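Request:
{"method": "move_arm", "body": {
  "plan": [
    [[0,2.5,25,0,0,0,1],[0,0,20,0,0,0,1],[0,0,12,0,0,0,1],[0,0,10,0,0,0,1],[0,0,0,0,0,0,1]]
  ]
}}

```text
time: 24.85
ee_pos: [0.569, 0.0624, 0.0759]
tcp_rot: [[-0.06, 0.998, -0.001], [0.998, 0.06, -0.0], [-0.0, -0.001, -1.0]]
ft_force: [1.2, 0.6, -0.4]
width: 0.0001
```

Request:
{"method": "move_arm", "body": {
  "plan": [
    [[0,0,10,0,0,0,1],[0,0,9,0,0,0,1],[0,0,0,0,0,0,1]]
  ]
}}

```text
time: 25.22
ee_pos: [0.5687, 0.0624, 0.0562]
tcp_rot: [[-0.06, 0.998, -0.002], [0.998, 0.06, -0.0], [-0.0, -0.002, -1.0]]
ft_force: [-0.4, -1.0, -0.5]
width: 0.0003
```

```bash
python3 - <<'E'
from h import *
where()
im=viewer.read_camera("wrist"); cv2.imwrite("pics/w19.png",im)
E
```

```text
lid-frame mm [  51.  -107.3  -33.8] F [-0.5 -1.  -0.5] t 25.23
```

View pics/w19.png

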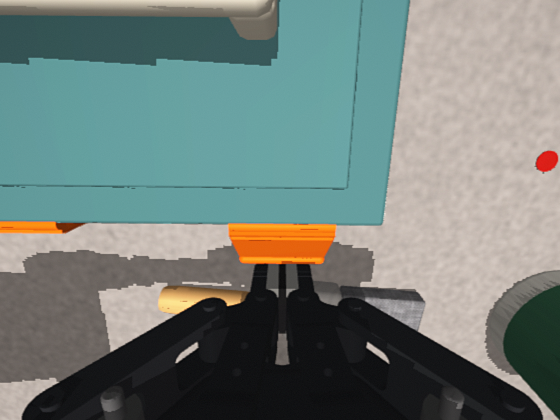

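The clip has swung down and its edge touches the finger at about row 262, so I'll press inwards.

Request:
{"method": "move_arm", "body": {
  "plan": [
    [[5,0,0,0,0,0,1],[5,0,0,0,0,0,1],[5,0,0,0,0,0,1],[3,0,0,0,0,0,1],[0,0,0,0,0,0,1]]
  ]
}}

```text
time: 25.9
ee_pos: [0.5686, 0.0813, 0.0581]
tcp_rot: [[-0.061, 0.998, 0.001], [0.998, 0.061, 0.001], [0.001, 0.001, -1.0]]
ft_force: [0.2, 0.9, 0.4]
width: 0.0001
```

Request:
{"method": "move_arm", "body": {
  "plan": [
    [[1,0,0,0,0,0,1],[1,0,0,0,0,0,1],[0,0,0,0,0,0,1]]
  ]
}}

```text
time: 26.28
ee_pos: [0.5684, 0.0823, 0.0578]
tcp_rot: [[-0.06, 0.998, 0.0], [0.998, 0.06, -0.0], [-0.0, 0.0, -1.0]]
ft_force: [0.1, -0.8, 0.6]
width: -0.0001
```

```bash
python3 - <<'E'
from h import *
where()
im=viewer.read_camera("wrist"); cv2.imwrite("pics/w20.png",im)
E
```

```text
lid-frame mm [ 51.8 -87.3 -32.2] F [ 0.1 -0.8  0.6] t 26.27
```

View pics/w20.png

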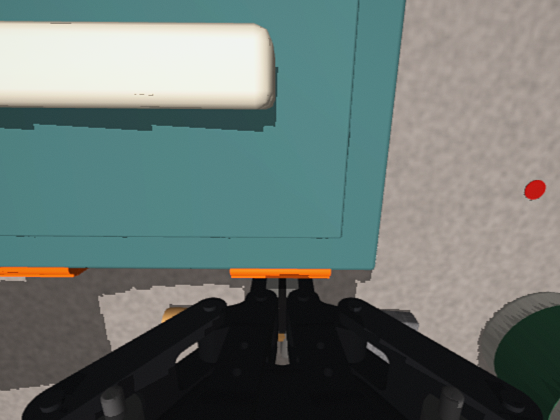

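Request:
{"method": "move_arm", "body": {
  "plan": [
    [[-10,0,0,0,0,0,1],[-10,0,-20,0,0,0,1],[0,0,-50,0,0,0,1],[0,0,-55,0,0,0,1],[0,0,0,0,0,0,1]]
  ]
}}

```text
time: 26.95
ee_pos: [0.5719, 0.0619, 0.191]
tcp_rot: [[-0.059, 0.998, 0.013], [0.998, 0.059, 0.001], [-0.0, 0.013, -1.0]]
ft_force: [0.2, -0.4, -0.5]
width: -0.0003
```

```bash
python3 - <<'E'
from h import *
where();clipt(-52,106,60)
im=viewer.read_camera("wrist"); cv2.imwrite("pics/w21.png",im)
E
```

```text
lid-frame mm [  54.2 -107.9  101. ] F [ 0.1 -0.4 -0.5] t 26.95
ee [0.5719 0.0619 0.191 ] yaw 93.4 tilt [0.0125 0.0007] ft [ 0.2 -0.4 -0.5] t 26.95
tool mm [ 213.7 -107.    39.6] turn units -0.012
```

View pics/w21.png

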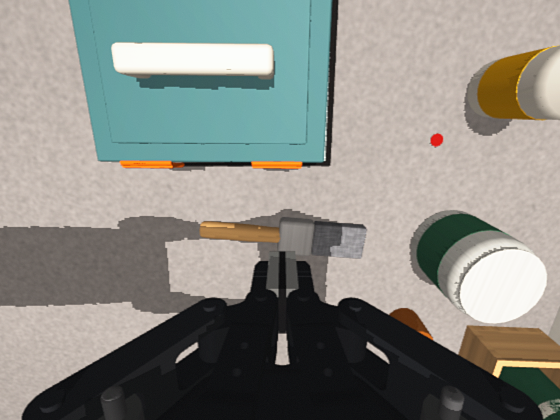

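Both clips on this side are shut: thin orange strips at rows 162–168. Next is the last one.

Request:
{"method": "move_arm", "body": {
  "plan": [
    [[43,-21,0,0,0,0,1],[43,-21,0,0,0,0,1],[43,-21,0,0,0,0,1],[43,-21,0,0,0,0,1],[42,-21,20,0,0,0,1]]
  ]
}}

```text
time: 27.62
ee_pos: [0.4514, 0.2709, 0.1633]
tcp_rot: [[-0.06, 0.998, 0.002], [0.998, 0.06, 0.001], [0.001, 0.002, -1.0]]
ft_force: [0.1, 0.7, 0.1]
width: -0.0001
```

Request:
{"method": "move_arm", "body": {
  "plan": [
    [[0,0,20,0,0,0,1],[0,0,0,0,0,0,1],[0,0,0,0,0,0,1]]
  ]
}}

```text
time: 28.0
ee_pos: [0.4525, 0.2687, 0.1428]
tcp_rot: [[-0.058, 0.998, 0.0], [0.998, 0.058, -0.0], [-0.0, -0.0, -1.0]]
ft_force: [-0.5, 0.9, 0.7]
width: 0.0001
```

```bash
python3 - <<'E'
from h import *
where();clipt(-52,106,-33)
im=viewer.read_camera("wrist"); cv2.imwrite("pics/w22.png",im)
E
```

```text
lid-frame mm [-52.5 105.8  52.8] F [-0.5  0.9  0.7] t 28.0
ee [0.4525 0.2687 0.1428] yaw 93.34 tilt [ 0.     -0.0004] ft [-0.5  0.9  0.7] t 28.0
tool mm [ 0.2  0.5 85.8] turn units -0.02
```

View pics/w22.png

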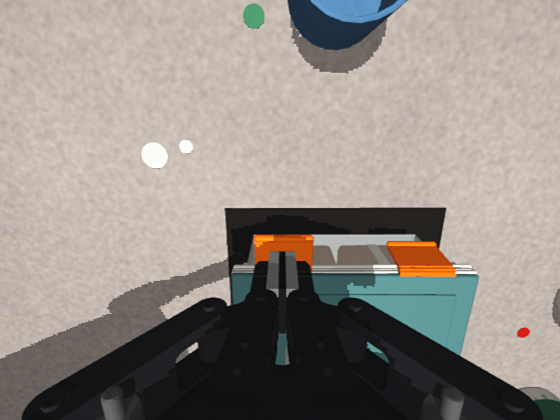

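Request:
{"method": "move_arm", "body": {
  "plan": [
    [[0,0,25,0,0,0,1],[0,0,20,0,0,0,1],[0,0,12,0,0,0,1],[0,0,10,0,0,0,1],[0,0,0,0,0,0,1]]
  ]
}}

```text
time: 28.68
ee_pos: [0.4515, 0.2697, 0.0749]
tcp_rot: [[-0.06, 0.998, -0.001], [0.998, 0.06, -0.0], [-0.0, -0.001, -1.0]]
ft_force: [-0.4, -0.2, 1.1]
width: 0.0002
```

Request:
{"method": "move_arm", "body": {
  "plan": [
    [[0,0,10,0,0,0,1],[0,0,9,0,0,0,1],[0,0,0,0,0,0,1]]
  ]
}}

```text
time: 29.05
ee_pos: [0.4514, 0.2704, 0.0555]
tcp_rot: [[-0.06, 0.998, -0.001], [0.998, 0.06, 0.001], [0.001, -0.001, -1.0]]
ft_force: [0.5, 4.9, -1.1]
width: -0.0001
```

```bash
python3 - <<'E'
from h import *
where()
im=viewer.read_camera("wrist"); cv2.imwrite("pics/w23.png",im)
E
```

```text
lid-frame mm [-53.5 107.6 -34.5] F [ 0.8  4.9 -1.1] t 29.05
```

View pics/w23.png

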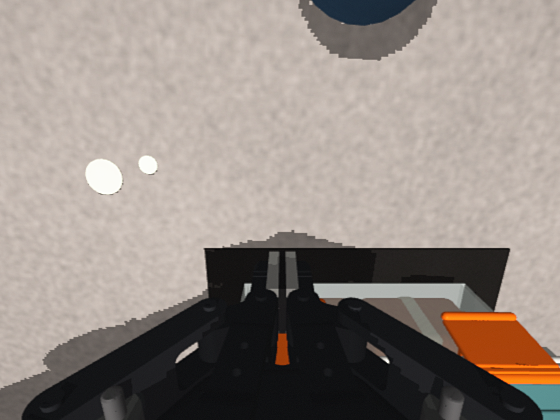

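Request:
{"method": "move_arm", "body": {
  "plan": [
    [[-5,0,0,0,0,0,1],[-5,0,0,0,0,0,1],[-5,0,0,0,0,0,1],[-2,0,0,0,0,0,1],[0,0,0,0,0,0,1]]
  ]
}}

```text
time: 29.72
ee_pos: [0.4525, 0.2536, 0.0564]
tcp_rot: [[-0.06, 0.998, -0.001], [0.998, 0.06, 0.002], [0.002, -0.001, -1.0]]
ft_force: [-0.8, 6.1, -2.4]
width: -0.0
```

```bash
python3 -c "
from h import *
where()"
```

```text
lid-frame mm [-53.4  90.7 -33.6] F [-0.5  6.1 -2.4] t 29.73
```

Request:
{"method": "move_arm", "body": {
  "plan": [
    [[-1.5,0,0,0,0,0,1],[-1,0,0,0,0,0,1],[0,0,0,0,0,0,1]]
  ]
}}

```text
time: 30.1
ee_pos: [0.4523, 0.2528, 0.0564]
tcp_rot: [[-0.061, 0.998, -0.001], [0.998, 0.061, 0.005], [0.005, -0.001, -1.0]]
ft_force: [-1.8, 11.7, -3.4]
width: 0.0001
```

```bash
python3 -c "
from h import *
where()"
```

```text
lid-frame mm [-53.6  89.9 -33.6] F [-1.1 11.8 -3.4] t 30.1
```

Request:
{"method": "move_arm", "body": {
  "plan": [
    [[10,0,0,0,0,0,1],[10,0,-20,0,0,0,1],[0,-15,-50,0,0,0,1],[0,30,-50,0,0,0,1],[0,30,-50,0,0,0,1]]
  ]
}}

```text
time: 30.72
ee_pos: [0.4972, 0.2731, 0.2305]
tcp_rot: [[-0.06, 0.998, 0.003], [0.998, 0.06, 0.0], [0.0, 0.003, -1.0]]
ft_force: [1.1, 0.8, 0.9]
width: 0.0002
```

Request:
{"method": "move_arm", "body": {
  "plan": [
    [[-30,0,-30,0,0,0,1],[-40,0,0,0,0,0,1],[-40,0,0,0,0,0,1],[0,0,0,0,0,0,1],[0,0,0,0,0,0,1]]
  ]
}}

```text
time: 31.35
ee_pos: [0.5034, 0.1634, 0.2578]
tcp_rot: [[-0.059, 0.998, 0.001], [0.998, 0.059, 0.0], [0.0, 0.001, -1.0]]
ft_force: [0.3, 0.1, 0.2]
width: 0.0001
```

```bash
python3 - <<'E'
from h import *
where()
c=viewer.get_calibration("wrist");im=viewer.read_camera("wrist"); cv2.imwrite("pics/w24.png",im)
e=np.array([np.cos(LY),np.sin(LY)]);n=np.array([-e[1],e[0]])
def L(x,y,z): return np.r_[LC+x/1000*e+y/1000*n,LZ+z/1000]
def tab(x,sy,a):
    y=70.5+31.5*np.sin(a)+7.5*np.cos(a); z=2.5-31.5*np.cos(a)+7.5*np.sin(a)
    return L(x,sy*y,z)
for sx in(1,-1):
  print("corner",proj(c,L(sx*90,70,5)),proj(c,L(sx*90,-70,5)))
  for sy in (1,-1):
    print(sx,sy,[proj(c,tab(sx*52,sy,a))[0].round(1).tolist() for a in (0,.2,.6)])
im=viewer.read_camera('scene');cv2.imwrite('pics/s24.png',cv2.resize(im,None,fx=1.4,fy=1.4,interpolation=cv2.INTER_CUBIC))
E
```

```text
lid-frame mm [ -8.1  -2.4 167.8] F [0.3 0.1 0.2] t 31.35
corner [[382.34721315 115.50892837]] [[369.56623931 246.66567779]]
1 1 [[337.5, 107.1], [338.2, 101.0], [340.1, 90.1]]
1 -1 [[330.5, 240.6], [330.5, 245.9], [331.1, 256.3]]
corner [[196.96694776 115.92839572]] [[208.26650803 247.01205812]]
-1 1 [[240.3, 107.3], [239.8, 101.2], [238.3, 90.3]]
-1 -1 [[246.0, 240.8], [246.0, 246.1], [245.7, 256.5]]
```

View pics/w24.png

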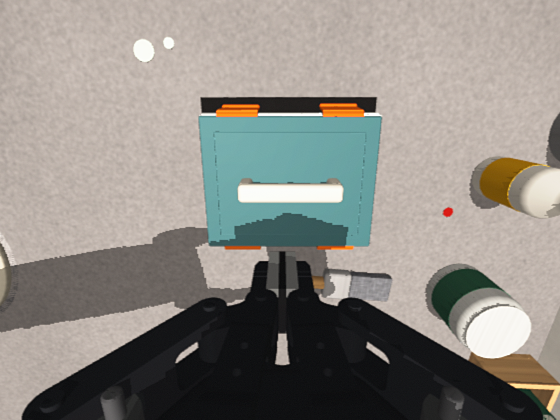

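View pics/s24.png

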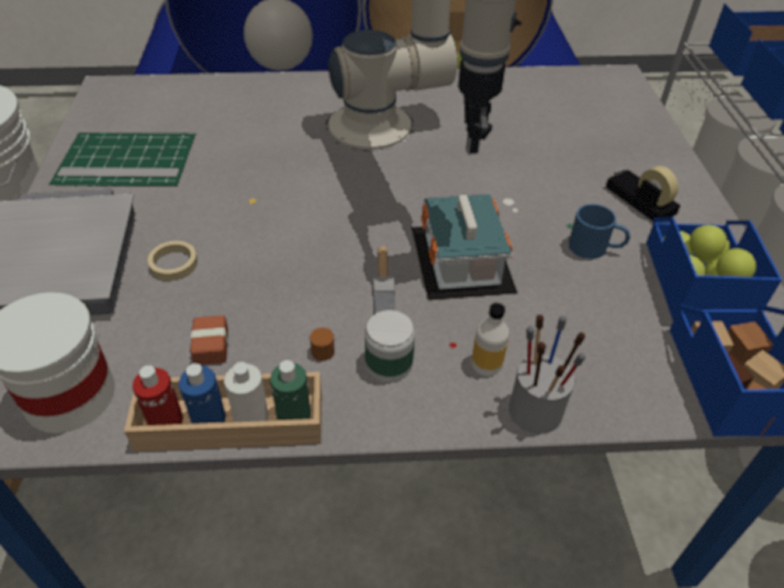

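```bash
python3 -c "
import cv2
im=cv2.imread('pics/w24.png')
cv2.imwrite('pics/w24c.png',cv2.resize(im[88:128,190:390],None,fx=4,fy=8,interpolation=cv2.INTER_CUBIC))"
```

```text
(no output)
```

View pics/w24c.png

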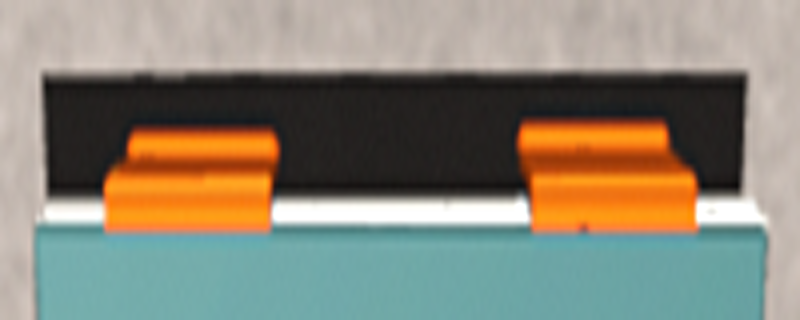

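```bash
python3 -c "
import cv2
im=cv2.imread('pics/w24.png')
cv2.imwrite('pics/w24d.png',cv2.resize(im[88:268,180:400],None,fx=3.3,fy=3.3,interpolation=cv2.INTER_CUBIC))"
```

```text
(no output)
```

View pics/w24d.png

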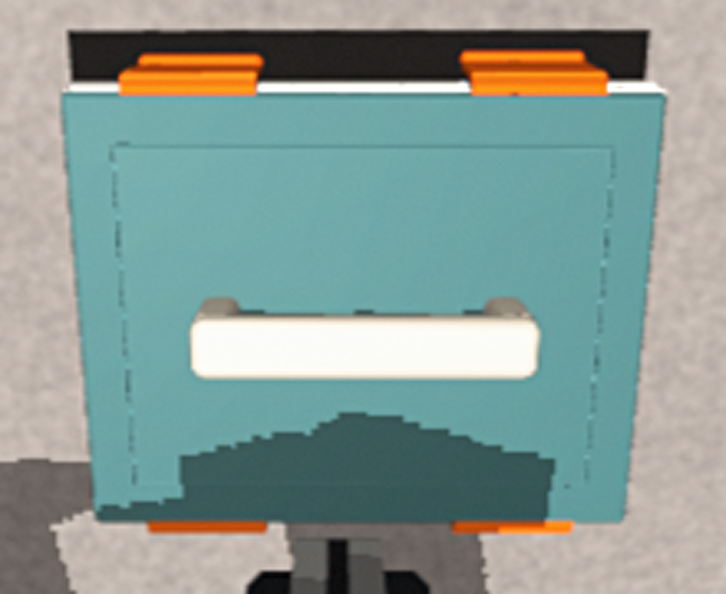

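```bash
python3 - <<'E'
from h import *
d=viewer.get_calibration("wrist")
cv=lambda p:(np.array(p)+.5)/3.3-.5+[180,88]
# order lid (+x,+y),(+x,-y),(-x,-y),(-x,+y)
for z in (.09,.093,.095,.098):
  p,r,X=fitrect(d,cv([(665,95),(624,521),(97,521),(62,93)]),z)
  print(z,p[:2].round(4),np.degrees(p[2]).round(2),(r**2).sum().round(2),r.round(1).tolist())
im=viewer.read_camera("top");cv2.imwrite('pics/t25.png',im)
a=cv2.imread("pics/top0.png"); df=cv2.absdiff(a,im).max(2); cv2.imwrite('pics/df.png',df*3)
E
```

```text
0.09 [0.5112 0.1664] 3.41 0.25 [[0.1, -0.2], [-0.3, 0.1], [0.1, -0.1], [0.1, 0.2]]
0.093 [0.5111 0.1669] 3.41 4.07 [[1.0, -0.7], [0.4, 0.9], [-0.6, 0.7], [-0.8, -0.3]]
0.095 [0.511  0.1672] 3.41 11.57 [[1.7, -1.0], [0.8, 1.4], [-1.1, 1.2], [-1.5, -0.6]]
0.098 [0.5109 0.1677] 3.41 30.64 [[2.7, -1.4], [1.6, 2.2], [-1.9, 2.0], [-2.4, -1.0]]
```

View pics/df.png

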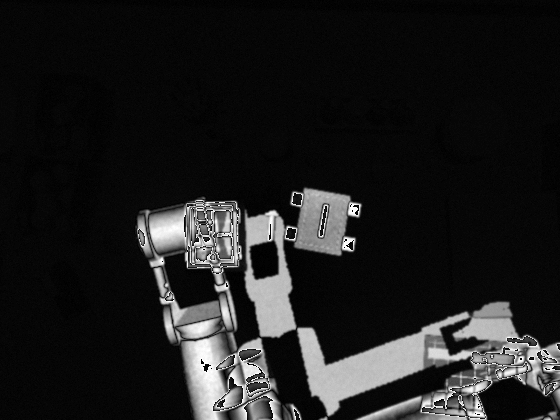

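```bash
python3 -c "
from h import *
from workcell import job
s=get_state();print(s['time'],s['ft_force'].round(1),abs(s['joint_vel']).max())
print(job.close_job())"
```

```text
31.5 [ 0.4 -0.9  0.2] 0.003840352723765793
the job is handed in; nothing more can be done
None
```

I set the lid on the box with all four clips up and let go. Then I snapped the clips shut in diagonal order, (+x,+y) then (−x,−y), then (+x,−y) then (−x,+y). The job was handed in at 31.5 s; it gives no verdict, so the results below are my own camera and force checks.

- **Lid:** the last wrist-camera fit put its centre at (0.511, 0.167) and its yaw at 3.4°. I had measured the box mouth at (0.512, 0.167) and 3.4°. The lid went in with light side contact, which I relieved with small sideways nudges.
- **Lid height:** the camera's height readings disagreed with each other by a few mm (best-fit plate top 90–93 mm against about 95 mm expected). I judged the lid seated from where it stopped on the way down and from the clips snapping.
- **Clips:** by camera, both +y clips read about 0.1–0.16 rad. Of the −y pair, (−x,−y) read about 0.04 rad, and (+x,−y) was judged shut only by looking the same. Both +y clips also stopped hard, at 7 N and 12 N. An early, coarse scene-camera reading of the (+x,+y) clip gave about 0.2 rad, so that clip has the smallest margin below 0.25.
- **Bystanders:** comparing the top view before and after shows no bystander moved. The gripper was clear of everything and at rest at the end.

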